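# Stow the compass: prop and drop a lid stay

## Task

Raise the wooden gear box's lid and push the red knob of its folding stay back past straight and home against its stop with a firm 10 to 25 N, so that the lid is locked open, then let go. Take the black compass from the turntable and set it down flat, not dropped, on the floor of the box. Then break the stay by pushing the red knob forward again and lower the lid gently until it is fully shut; never push the stay harder than that, and leave the other things where they are.

Things in the scene. Friction and masses are not known exactly. Their poses are not given: they have to be found in the camera images.
- gearbox: Light wooden gear box fixed to the shelf, 200 (x) by 240 (y) by 100 mm high, walls 6 mm, cork floor at 9 mm. Origin: centre of its underside; -x is its front (towards the robot), +y its left, z up. The lid is hinged along the rear top edge (x = +100, z = 100 mm, lid's underside); a folding stay with a red knob is outside on the left (+y) side.
- lid (a joint): Lid angle, rad: 0 shut, grows as the front edge goes up and back; 1.31 with the stay dead straight (its limit), 1.23 to 1.30 with the stay locked. Brown wooden board 200 by 240 by 8 mm, about 0.3 kg. The hinge is stiff (friction about 0.42 N m): the lid stays where it is left, but only the locked stay secures it.
- lid_handle (a point): Middle of the bar of the lid's steel bow handle: round, 10 mm thick, 100 mm long along the box's y, 35 mm above the lid's upper face, so 30 mm clear gap (room for one finger when the lid is up), 180 mm from the hinge line, 20 mm from the front edge. Lid shut: x = -80, y = 0, z = 143 mm in the box frame. Turns with the lid: x towards the hinge, z out of the lid's upper face.
- stay_knee (a joint): Fold of the stay's knee, rad: 0 with the lid shut, 2.37 links in line (dead straight), locked at a stop post past straight whose setting differs each time (2.56 to 2.84): feel for it. Folding, the knee points to the front. It stays where left. To lock, push the knob to the rear and a little down (3 to 8 N) until the force jumps; to the front and a little up breaks it.
- stay_knob (a point): Middle of the red round-ended knob on the knee, 16 mm thick, lying along the box's y from 132 to 181 mm left of the box's middle (this point at 158). In the box frame x = -74, z = 72 mm with the lid shut; x = 42, z = 116 dead straight; x = 49 to 57, z = 113 to 107 locked. The open lid's side edge stands close by at y = 120: come to it leaning outwards (to +y), or at its outer end.
- turntable: Round wooden turntable, 280 mm across, top 24 mm above the shelf, fixed for this job; origin at the centre of its underside, z up. Compass, headlamp and carabiners lie on it about 80 mm from its centre, a quarter turn apart in any order.
- compass: Round black plastic compass with white dial and red-and-grey needle, 52 mm across, 16 mm high, about 60 g, lying flat on the turntable; origin at the centre of its underside, z up out of the dial.
- headlamp: Blue headlamp housing without strap, 40 by 66 by 40 mm, on the turntable; bystander, origin under its centre.
- carabiner_a: Silver carabiner lying flat, 77 by 46 by 10 mm, on the turntable; bystander, origin in the middle of its underside, x along its length.
- carabiner_b: Another silver carabiner like the first, on the turntable; bystander.
- spring_clip: Green plastic spring clip, 75 by 22 by 30 mm, on the shelf to the left of the box; bystander, origin under its centre.
- flask: Green steel flask with black cap, 68 mm across, 190 mm high, standing at the rear; bystander, origin under its centre.
- wax_tin: Low aluminium tin, 72 mm across, 32 mm high, behind the box on the left; bystander, origin under its centre.
- stay_lower: The stay's lower flat steel link (85 mm between pivots, like the upper one) with the red knob at its upper end; origin at its foot pivot on the box's left side, x = 5, y = 128, z = 40 mm in the box frame. The upper link ends at a pivot on the lid's side edge, 95 mm from the hinge line.
There are look-alikes about, which are no part of the job. Several things have the shape of the compass; the one meant has the colours described above.

How it is judged:
On the way, in this order (a step that is already met when the one before it is completed fails the run):
1. the lid is up, its stay past straight (knee above 2.47 rad), and the fingers press the knob against its stop with over 9 N (value of joint lid above 1.15 rad and value of joint stay_knee above 2.47 rad and contact force between the fingers and stay_lower above 9 N), for 0.05 s.
2. the lid is up, its stay past straight (knee above 2.47 rad), and the robot has let go of lid and stay (value of joint lid above 1.15 rad and value of joint stay_knee above 2.47 rad and contact force between each of the arm, the fingers and lid below 0.1 N and contact force between the fingers and stay_lower below 0.1 N), for 0.2 s.
3. with the stay locked, the compass, still held in the fingers, is within 13 mm of the box's floor (value of joint lid above 1.15 rad and value of joint stay_knee above 2.47 rad and x of compass in the frame of gearbox between -0.07 and 0.07 m and y of compass in the frame of gearbox between -0.09 and 0.09 m and z of compass in the frame of gearbox below 0.022 m and contact force between the fingers and compass above 0.5 N), for 0.02 s.
4. the compass is let go inside while the stay is still locked (value of joint lid above 1.15 rad and value of joint stay_knee above 2.47 rad and x of compass in the frame of gearbox between -0.07 and 0.07 m and y of compass in the frame of gearbox between -0.09 and 0.09 m and z of compass in the frame of gearbox below 0.022 m and contact force between the fingers and compass below 0.05 N), for 0.1 s.
5. the stay's knee is broken: back below straight (2.25 rad) (value of joint stay_knee below 2.25 rad), for 0.05 s.
At the end, for the whole second after the job is handed in: The lid is shut (within 0.035 rad, 7 mm at its front edge) with the stay folded, and the compass lies flat, dial up and at rest, on the floor inside the box (value of joint lid below 0.035 rad and x of compass in the frame of gearbox between -0.07 and 0.07 m and y of compass in the frame of gearbox between -0.09 and 0.09 m and z of compass in the frame of gearbox below 0.015 m and angle between compass's own z axis and vertical below 0.15 rad and linear speed of compass below 0.02 m/s); the robot touches nothing.
It fails at once if the stay is forced: more than 30 N between robot and stay (contact force between any of the arm, the fingers and stay_lower above 30 N).
It fails at once if the lid is slammed shut: closing faster than 2.5 rad/s within its last 0.15 rad (velocity of joint lid below -2.5 rad/s and value of joint lid below 0.15 rad).
It fails at once if headlamp, a carabiner, spring clip, flask or tin is moved more than 30 mm (distance of any of headlamp, carabiner_a, carabiner_b, spring_clip, flask, wax_tin from where it was at the start of the episode above 0.03 m).
It also fails if it takes over 72 s, if anything falls off the work surface, if the arm or the gripper's body presses on something with over 40 N, if the wrist force passes 120 N, or if a joint passes its speed limit or range.

## Robot

A 7-joint arm with a two-finger parallel gripper is mounted at the origin on the work surface. World frame = base frame: x ahead of the robot, y to its left, z up, the work surface at z = 0. Lengths are in m, angles in rad, forces in N, time in s.
With the tool pointing down it reaches from about 0.4 to 0.85 m from the base axis. Payload 4.5 kg.
Tool frame: the origin (TCP) lies at the very end of the fingers, on their centre line; the grasp point (between the pads) lies 19 mm behind it (ctrl.grip_depth is the distance from the TCP to the grasp point, in m); y points along the fingers, x is the direction in which the jaws open and shut, and the axes are right-handed (so a half turn about y gives the same grasp; the last joint's range is limited). The gripper opens to 85 mm and grips with 20 to 120 N. Pads are 22 mm wide; open, the fingers measure 114 mm over their backs; the gripper's body (76 mm by 85 mm) begins 54 mm behind the grasp point. The pads swing forward as they close: fully open they stand 13 mm farther back than shut.
Start: joints at [1.188, 0.689, -0.195, 1.565, 0.157, 0.902, -0.215], TCP at [0.253, -0.572, 0.193] pointing down, gripper open.
Joint ranges: [-3.01, 3.01], [-0.46, 2.08], [-1.47, 1.51], [0.13, 2.56], [-1, 4.14], [0.04, 2.09], [-2.66, 2.66]. Speed limits (rad/s): [2.57, 2.57, 3.14, 3.14, 3.14, 3.14, 3.14].

## Interface

Orientations are given as a rotation vector (axis times angle).
In Python, from cell import ctrl gives the robot as it stands.
- The arm moves only by the tool move_arm, never from a script. Its argument "deltas" is a list that holds one entry, the list of rows, each a list of 7 numbers: the shift along the tool's x, y, z in cm, then the turn, a rotation vector about the tool's x, y, z in rad, then the gripper command: -1 is shut, 1 is fully open, values between are in proportion. A call has 1 to 10 rows; each row shifts and turns the pose as measured when the row begins, along the tool's axes as they then stand; what a row does not reach is not made up. A row lasts 1/8 s, in which the tool goes at most 62.5 mm and 10.7 degrees, less where a joint would pass 70% of its speed; a pose out of reach is approached as far as the arm can. A call with a gripper value outside its range is refused whole. The fingers move at their own pace and stop on an object; "squeeze" is the grip in N (left out, the last holds). Time passes only in rows, so rows that do not move let the fingers close. It gives the time, the measured TCP pose, the force and the opening at its end, in the units of the state.
- ctrl.observe(): the state, without advancing time (a new reading comes with each control period).
- ctrl.snapshot(name): name is "scene" or "top"; returns the picture (384x512x3 uint8, red, green, blue); there is no depth.
- ctrl.calibration(name): a dict with "fx", "fy", "cx", "cy" (pixels), "pose" (4x4, takes a point from camera to world coordinates). Camera axes: x right, y down, z forward; pixel columns grow to the right and rows downward; lengths in m; the calibration is good to about 2 mm. A picture is of the moment at which its call begins. calibration takes no time and is no camera call.
- ctrl.sign_off(): hands the job in, once; it reports no verdict.
The state is a dict: "time": time; "joint_pos": joint angles; "qd": joint speeds; "joint_efforts": joint torques, N m; "tool_pos": TCP position; "orientation": TCP orientation; "ft_force": force on the tool from outside, world axes, zero at the start; "moment": the same for the moment, N m; "gripper_width": opening from 0.0 (shut) to 1.0 (fully open).
Only numpy, scipy, OpenCV 4.12 (cv2) and the standard library are available. Lean on these libraries where they do the work, as an engineer would, in place of code of your own. Each camera call takes 0.05 s, during which the arm holds its last target.

## Working session

There is one attempt and no reset: what is moved stays moved. The work goes in short steps, Python scripts to look and compute and a tool call to move; the robot and the scene stay as the last step left them, time stands still between calls to the robot, and variables do not carry over. Pictures are saved under pics/ and viewed, and the job is handed in when it is done.

Besides the shell and the picture viewer there is one more tool, called after "Request:" as name(argument=value, ...) on one line, values as JSON. move_arm: Moves the arm, as the interface text tells. Its arguments: {"type":"object","properties":{"deltas":{"type":"array","items":{"type":"array","items":{"type":"array","items":{"type":"number"}}}},"squeeze":{"type":"number"}},"required":["deltas"]}

```bash
ls; mkdir -p pics
cat > h.py <<'E'
import numpy as np, cv2
from cell import ctrl
from scipy.spatial.transform import Rotation as R
def snap(n,f):
    im=ctrl.snapshot(n); cv2.imwrite('pics/'+f+'.png',im[:,:,::-1]); return im
def ray(n,u,v):
    c=ctrl.calibration(n);T=np.array(c['pose']);d=T[:3,:3]@np.array([(u-c['cx'])/c['fx'],(v-c['cy'])/c['fy'],1]);return T[:3,3],d
def onz(n,u,v,z):
    o,d=ray(n,u,v);return o+d*(z-o[2])/d[2]
def proj(n,p):
    c=ctrl.calibration(n);T=np.array(c['pose']);q=T[:3,:3].T@(np.array(p)-T[:3,3]);return np.array([c['fx']*q[0]/q[2]+c['cx'],c['fy']*q[1]/q[2]+c['cy']])
E
python3 - <<'E'
from h import *
np.set_printoptions(precision=4,suppress=True)
for n in('scene','top'):
    snap(n,n+'0'); c=ctrl.calibration(n); print(c['fx'],c['cx'],c['cy'],'\n',np.array(c['pose']))
o=ctrl.observe();print(o);print(R.from_rotvec(o['orientation']).as_matrix()); print(ctrl.grip_depth)
E
```

```text
pics
478.56947286379955 248.2240531892013 196.96274017970026 
 [[-0.2656  0.6475 -0.7143  1.5404]
 [ 0.9641  0.1744 -0.2003  0.2719]
 [-0.0052 -0.7418 -0.6706  1.0062]
 [ 0.      0.      0.      1.    ]]
387.12795368968085 254.5894189219624 190.47710200543514 
 [[ 0.0103 -0.9954  0.0952  0.4913]
 [-0.9999 -0.0095  0.0095  0.0054]
 [-0.0086 -0.0952 -0.9954  1.0355]
 [ 0.      0.      0.      1.    ]]
{'time': 0.1, 'joint_pos': array([ 1.1878,  0.6899, -0.1945,  1.5662,  0.1573,  0.9025, -0.2151]), 'qd': array([-0.0003, -0.0035,  0.0006, -0.    , -0.0004, -0.0014, -0.0001]), 'joint_efforts': array([ -0.0043, -54.0604,  -1.2715, -15.8985,   0.0094,   0.0044,
        -0.    ]), 'tool_pos': array([ 0.2527, -0.5709,  0.1925]), 'orientation': array([-1.3772,  0.898 , -0.8956]), 'ft_force': array([ 0.0309, -0.7433,  0.2541]), 'moment': array([ 0.0048, -0.0388,  0.0486]), 'gripper_width': 0.9973411870905484}
[[ 0.4049 -0.0008  0.9144]
 [-0.9144  0.0015  0.4049]
 [-0.0017 -1.     -0.0001]]
0.0187
```

View pics/scene0.png

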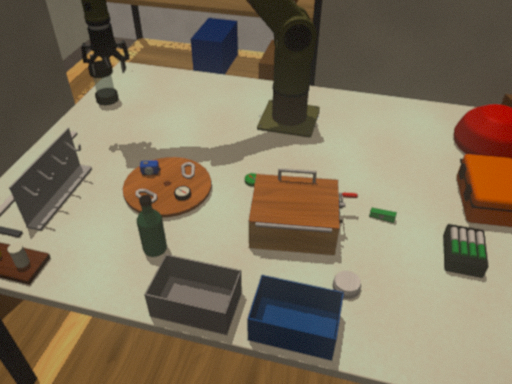

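View pics/top0.png

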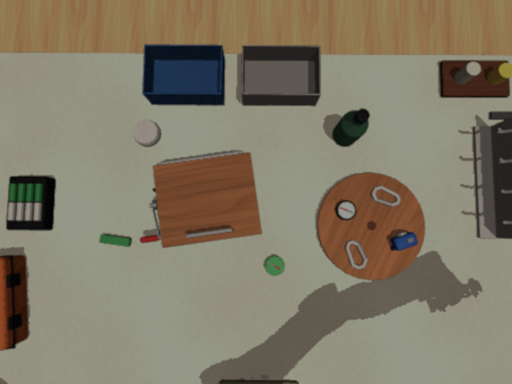

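Run:
```python
import cv2
a=cv2.imread('pics/top0.png');b=cv2.imread('pics/scene0.png')
cv2.imwrite('pics/c1.png',cv2.resize(a[130:290,130:290],None,fx=3.7,fy=3.7,interpolation=cv2.INTER_CUBIC))
cv2.imwrite('pics/c2.png',cv2.resize(a[165:285,310:430],None,fx=4.5,fy=4.5,interpolation=cv2.INTER_CUBIC))
cv2.imwrite('pics/c3.png',cv2.resize(b[140:260,230:410],None,fx=4.4,fy=4.4,interpolation=cv2.INTER_CUBIC))
```

```text
(no output)
```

View pics/c1.png

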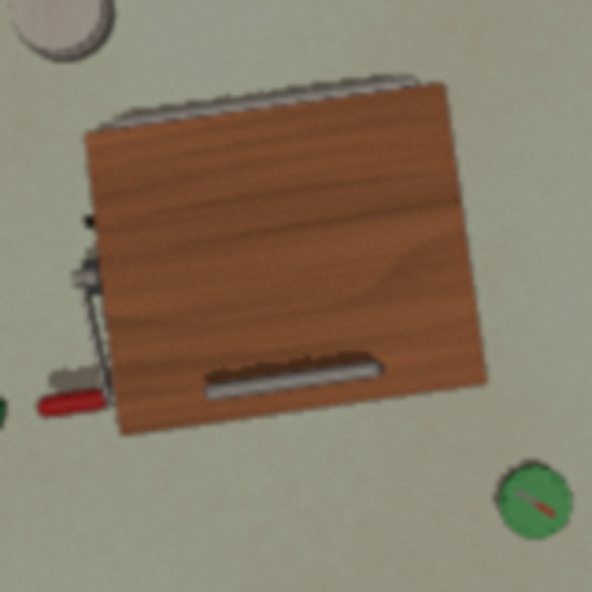

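View pics/c2.png

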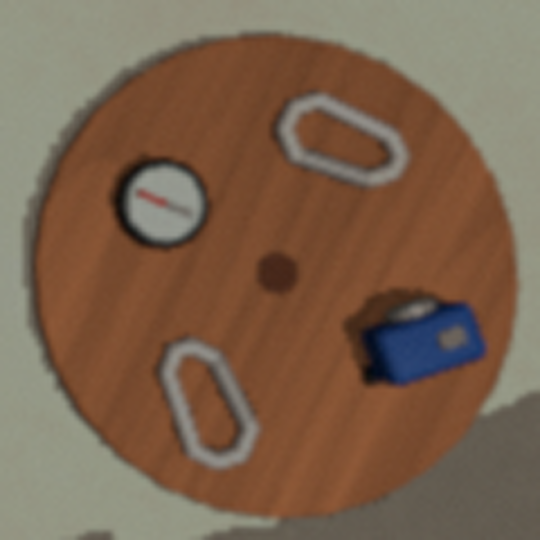

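View pics/c3.png

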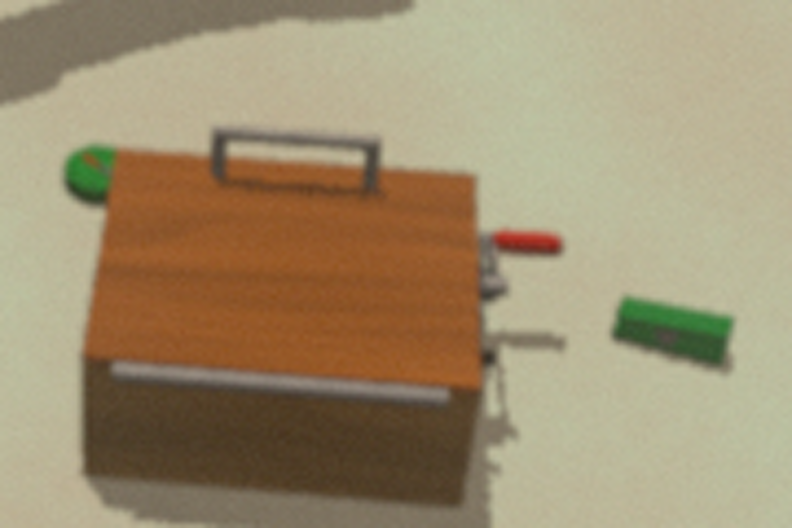

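Run:
```python
from h import *
np.set_printoptions(precision=4,suppress=True)
P=[(87,130),(446,84),(487,381),(121,434)]
W=np.array([onz('top',130+u/3.7-.36,130+v/3.7-.36,.108) for u,v in P]);print(W)
loc=np.array([[.1,.12],[.1,-.12],[-.1,-.12],[-.1,.12]])
c=W[:,:2].mean(0);A=W[:,:2]-c
H=loc.T@A;U,S,V=np.linalg.svd(H);Rm=(V.T@U.T);print(c,np.degrees(np.arctan2(Rm[1,0],Rm[0,0])),A-loc@Rm.T)
def w(x,y,z):return np.r_[c+Rm@[x,y],z]
for nm,p in dict(handle=(-.08,0,.143),knob=(-.074,.158,.072),hl=(-.08,.05,.143),hr=(-.08,-.05,.143)).items():
  print(nm,w(*p),(proj('top',w(*p))-130)*3.7,(proj('scene',w(*p))-[230,140])*4.4)
cx,cy=310+163/4.5,165+202/4.5
print('compass',onz('top',cx-.4,cy-.4,.04))
print('tt',onz('top',310+277/4.5-.4,165+272/4.5-.4,.024))
for nm,(u,v) in dict(clip=(115,240),green=(275,265),flask=(346,140),tin=(147,132),cara=(386,196),carb=(356,255),hl=(405,241)).items(): print(nm,onz('top',u,v,.02))
```

```text
[[ 0.6403  0.2612  0.108 ]
 [ 0.673   0.0259  0.108 ]
 [ 0.4793 -0.0027  0.108 ]
 [ 0.443   0.2323  0.108 ]]
[0.5589 0.1292] 8.354539286777388 [[-0.0001 -0.0013]
 [-0.0023  0.001 ]
 [ 0.0019  0.0014]
 [ 0.0005 -0.0011]]
handle [0.4798 0.1176 0.143 ] [292.2948 377.6795] [291.6077 137.6115]
knob [0.4627 0.2748 0.072 ] [ 70.5693 399.5395] [523.3599 244.1042]
hl [0.4725 0.167  0.143 ] [212.3579 388.6243] [369.025  143.2825]
hr [0.487  0.0681 0.143 ] [372.1921 366.7401] [214.7233 131.9795]
compass [ 0.5397 -0.2197  0.04  ]
tt [ 0.5008 -0.2885  0.024 ]
clip [0.455  0.3783 0.02  ]
green [ 0.3953 -0.0397  0.02  ]
flask [ 0.7258 -0.2269  0.02  ]
tin [0.7431 0.3051 0.02  ]
cara [ 0.5771 -0.3299  0.02  ]
carb [ 0.4232 -0.2491  0.02  ]
hl [ 0.4605 -0.3764  0.02  ]
```

```bash
cat >> h.py <<'E'
YAW=np.radians(8.355);C=np.array([.5589,.1292]);RB=R.from_euler('z',YAW).as_matrix()
def bw(p): return RB@np.array(p,float)+np.r_[C,0]
def wb(p): return RB.T@(np.array(p)-np.r_[C,0])
def RT(xd,a): # box-frame jaw dir and approach -> world matrix
    a=np.array(a,float);a/=np.linalg.norm(a);x=np.array(xd,float);x-=a*(x@a);x/=np.linalg.norm(x)
    return RB@np.c_[x,a,np.cross(x,a)]
def cur():
    o=ctrl.observe();return np.array(o['tool_pos']),R.from_rotvec(o['orientation']).as_matrix(),o
def plan(pts,g,n=None,step=.045,ang=.15,pose=None):
    """pts: list of (pos_world,Rworld)"""
    p,M,_=cur() if pose is None else (*pose,0)
    rows=[]
    for tp,TM in pts:
        rv=R.from_matrix(M.T@TM).as_rotvec()
        k=n or int(max(1,np.ceil(np.linalg.norm(tp-p)/step),np.ceil(np.linalg.norm(rv)/ang)))
        p0,M0=p.copy(),M.copy()
        for i in range(1,k+1):
            q=p0+(tp-p0)*i/k;Q=M0@R.from_rotvec(rv*i/k).as_matrix()
            d=np.round(M.T@(q-p)*100,2);r=np.round(R.from_matrix(M.T@Q).as_rotvec(),3)
            rows.append([*map(float,d),*map(float,r),g]);p=p+M@d/100;M=M@R.from_rotvec(r).as_matrix()
    for i in range(0,len(rows),10): print('[['+',\n'.join(str([x+0. for x in r]) for r in rows[i:i+10])+']]')
def st():
    p,M,o=cur();Mb=RB.T@M
    print('t',round(o['time'],2),'box',np.round(wb(p)*1000,1),'world',np.round(p,4),'\nxdir',np.round(Mb[:,0],3),'app',np.round(Mb[:,1],3),'F(box)',np.round(RB.T@o['ft_force'],2),'g',round(o['gripper_width'],3),'q',np.round(o['joint_pos'],2))
E
python3 - <<'E'
from h import *
D=RT([1,0,0],[0,0,-1])
p,M,_=cur()
st()
plan([(p+[0,0,.08],M),(bw([-.08,0,.24]),D)],0.0)
E
```

```text
t 0.1 box [-404.7 -648.2  192.5] world [ 0.2527 -0.5709  0.1925] 
xdir [ 0.268 -0.963 -0.002] app [-0.001  0.002 -1.   ] F(box) [-0.08 -0.74  0.25] g 0.997 q [ 1.19  0.69 -0.19  1.57  0.16  0.9  -0.22]
[[[-0.01, -4.0, 0.0, 0.0, 0.0, 0.0, 0.0],
[0.0, -4.0, 0.0, 0.0, 0.0, 0.0, 0.0],
[-3.16, 0.2, 2.86, 0.0, -0.076, 0.0, 0.0],
[-2.94, 0.19, 3.09, 0.0, -0.077, 0.0, 0.0],
[-2.69, 0.2, 3.31, 0.0, -0.076, 0.0, 0.0],
[-2.43, 0.19, 3.51, 0.0, -0.077, 0.0, 0.0],
[-2.15, 0.2, 3.68, 0.0, -0.076, 0.0, 0.0],
[-1.87, 0.2, 3.83, 0.0, -0.077, 0.0, 0.0],
[-1.57, 0.19, 3.97, -0.001, -0.076, 0.0, 0.0],
[-1.26, 0.19, 4.07, 0.0, -0.077, -0.001, 0.0]]]
[[[-0.94, 0.19, 4.16, 0.0, -0.076, 0.0, 0.0],
[-0.63, 0.19, 4.22, 0.0, -0.077, 0.0, 0.0],
[-0.3, 0.2, 4.25, 0.0, -0.076, 0.0, 0.0],
[0.02, 0.19, 4.27, 0.0, -0.076, 0.0, 0.0],
[0.35, 0.19, 4.25, 0.0, -0.077, 0.0, 0.0],
[0.67, 0.19, 4.21, 0.0, -0.076, 0.0, 0.0],
[0.99, 0.19, 4.14, 0.0, -0.077, 0.0, 0.0],
[1.31, 0.19, 4.06, 0.0, -0.076, 0.0, 0.0],
[1.61, 0.19, 3.95, 0.0, -0.077, -0.001, 0.0]]]
```

Request:
move_arm(deltas=[[[0,-4,0,0,0,0,0],[0,-4,0,0,0,0,0],[-3.2,0.2,2.9,0,-0.076,0,0],[-2.9,0.2,3.1,0,-0.076,0,0],[-2.7,0.2,3.3,0,-0.076,0,0],[-2.4,0.2,3.5,0,-0.077,0,0],[-2.2,0.2,3.7,0,-0.076,0,0],[-1.9,0.2,3.8,0,-0.077,0,0],[-1.6,0.2,4,0,-0.076,0,0],[-1.3,0.2,4.1,0,-0.077,0,0]]])

```text
time: 1.35
tool_pos: [0.357, -0.2368, 0.2558]
orientation: [-1.527, 0.42, -0.41]
ft_force: [0.4, -0.2, 0.7]
gripper_width: 0.5
```

Run:
```python
from h import *
D=RT([1,0,0],[0,0,-1])
st()
plan([(bw([-.08,0,.24]),D)],0.0)
```

```text
t 1.35 box [-253.  -332.7  255.8] world [ 0.357  -0.2368  0.2558] 
xdir [ 0.78  -0.626 -0.007] app [-0.004  0.006 -1.   ] F(box) [ 0.35 -0.21  0.73] g 0.5 q [ 0.79  0.37 -0.43  2.02  0.21  0.8  -0.29]
[[[-0.81, 0.19, 4.09, 0.0, -0.075, -0.001, 0.0],
[-0.51, 0.19, 4.13, -0.001, -0.075, 0.0, 0.0],
[-0.19, 0.18, 4.16, 0.0, -0.075, -0.001, 0.0],
[0.12, 0.19, 4.17, -0.001, -0.075, 0.0, 0.0],
[0.43, 0.18, 4.14, 0.0, -0.075, -0.001, 0.0],
[0.74, 0.18, 4.1, -0.001, -0.076, -0.001, 0.0],
[1.05, 0.18, 4.03, 0.0, -0.075, 0.0, 0.0],
[1.35, 0.18, 3.95, -0.001, -0.075, -0.001, 0.0],
[1.64, 0.18, 3.83, 0.0, -0.075, -0.001, 0.0]]]
```

Tracking is excellent.

Request:
move_arm(deltas=[[[-0.8,0.2,4.1,0,-0.075,0,0],[-0.5,0.2,4.1,0,-0.075,0,0],[-0.2,0.2,4.2,0,-0.075,0,0],[0.1,0.2,4.2,0,-0.075,0,0],[0.4,0.2,4.1,0,-0.075,0,0],[0.7,0.2,4.1,0,-0.075,0,0],[1.1,0.2,4,0,-0.075,0,0],[1.4,0.2,4,0,-0.075,0,0],[1.6,0.2,3.8,0,-0.075,0,0]]])

```text
time: 2.48
tool_pos: [0.4769, 0.1296, 0.2369]
orientation: [-1.563, -0.124, 0.137]
ft_force: [0.3, -0.2, 0.6]
gripper_width: 0.498
```

Run:
```python
from h import *
D=RT([1,0,0],[0,0,-1])
st()
plan([(bw([-.08,0,.19]),D),(bw([-.08,0,.124]),D)],-0.2,step=.03)
```

```text
t 2.48 box [-81.   12.3 236.9] world [0.4769 0.1296 0.2369] 
xdir [ 1.     0.02  -0.007] app [-0.008  0.005 -1.   ] F(box) [ 0.26 -0.24  0.6 ] g 0.498 q [ 0.05  0.51 -0.62  1.87  0.37  0.88 -0.59]
[[[0.06, 2.34, -0.63, -0.002, 0.01, -0.004, -0.2],
[0.05, 2.34, -0.62, -0.003, 0.01, -0.004, -0.2],
[0.0, 2.2, 0.0, 0.0, 0.0, 0.0, -0.2],
[0.0, 2.2, 0.0, 0.0, 0.0, 0.0, -0.2],
[0.0, 2.2, 0.0, 0.0, 0.0, 0.0, -0.2]]]
```

Request:
move_arm(deltas=[[[0.1,2.3,-0.6,0,0.01,0,0],[0.1,2.3,-0.6,0,0.01,0,0],[0,2.2,0,0,0,0,0],[0,2.2,0,0,0,0,0],[0,2.2,0,0,0,0,0],[0,0,0,0,0,0,0]]])

```text
time: 3.22
tool_pos: [0.4801, 0.1233, 0.1204]
orientation: [-1.561, -0.113, 0.127]
ft_force: [0.8, 0.6, 0.5]
gripper_width: 0.502
```

Run:
```python
from h import *
st();a=snap('scene','s1');b=snap('top','t1')
cv2.imwrite('pics/s1c.png',cv2.resize(a[60:240,200:400,::-1],None,fx=3,fy=3,interpolation=cv2.INTER_CUBIC))
```

```text
t 3.23 box [-78.9   5.6 120.4] world [0.4801 0.1233 0.1204] 
xdir [ 1.     0.007 -0.008] app [-0.009  0.007 -1.   ] F(box) [0.88 0.5  0.55] g 0.502 q [-0.03  0.68 -0.49  2.    0.54  0.59 -0.74]
```

View pics/s1c.png

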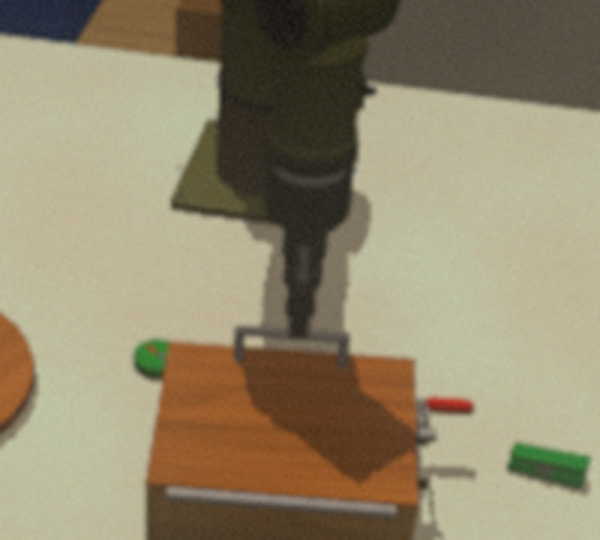

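Run:
```python
from h import *
p,M,_=cur()
for n in ('scene','top'):
  for q in ([0,0,0],[.021,-.01,0],[-.021,-.01,0],[0,-.1,0]):
    print(n,q,proj(n,p+M@q),(proj(n,p+M@q)-[200,60])*3)
b=cv2.imread('pics/t1.png');cv2.imwrite('pics/t1c.png',cv2.resize(b[130:290,130:290],None,fx=3.7,fy=3.7,interpolation=cv2.INTER_CUBIC))
```

```text
scene [0, 0, 0] [297.91279684 177.67698444] [293.73839053 353.03095332]
scene [0.021, -0.01, 0] [297.81556669 179.71930221] [293.44670008 359.15790662]
scene [-0.021, -0.01, 0] [298.39251153 170.39435271] [295.17753458 331.18305814]
scene [0, -0.1, 0] [299.94745223 149.71737375] [299.8423567  269.15212124]
top [0, 0, 0] [207.3967013  231.22588762] [ 22.19010391 513.67766286]
top [0.021, -0.01, 0] [205.70383153 222.26674433] [ 17.11149458 486.80023298]
top [-0.021, -0.01, 0] [208.04374934 240.25683011] [ 24.13124802 540.77049033]
top [0, -0.1, 0] [201.55917374 231.39050946] [  4.67752121 514.17152837]
```

View pics/t1c.png

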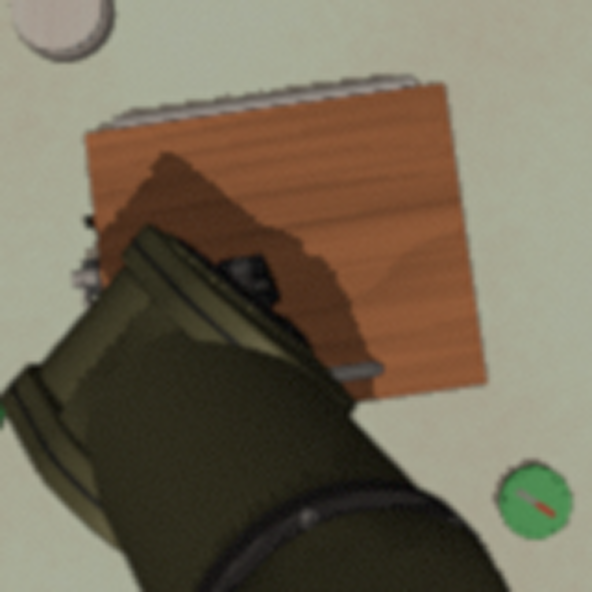

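Run:
```python
import cv2
a=cv2.imread('pics/s1.png');c=a[110:200,260:350].astype(float)*1.6
cv2.imwrite('pics/s1d.png',cv2.resize(c.clip(0,255).astype('uint8'),None,fx=6.5,fy=6.5,interpolation=cv2.INTER_CUBIC))
```

```text
(no output)
```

View pics/s1d.png

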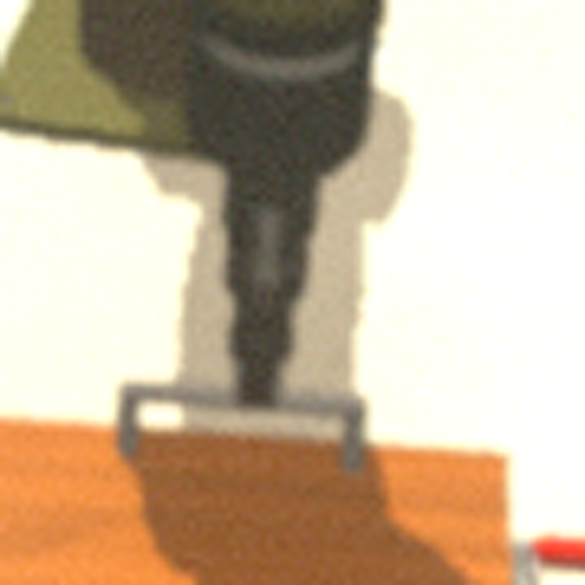

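Request:
move_arm(deltas=[[[0,0,0,0,0,0,-1],[0,0,0,0,0,0,-1],[0,0,0,0,0,0,-1],[0,0,0,0,0,0,-1],[0,0,0,0,0,0,-1],[0,0,0,0,0,0,-1]]], squeeze=25)

```text
time: 4.08
tool_pos: [0.4831, 0.1245, 0.1244]
orientation: [-1.558, -0.119, 0.12]
ft_force: [-0.2, -0.0, 0.2]
gripper_width: -0.001
```

Run:
```python
from h import *
st();a=snap('scene','s2')
c=a[110:200,260:350,::-1].astype(float)*1.6
cv2.imwrite('pics/s2d.png',cv2.resize(c.clip(0,255).astype('uint8'),None,fx=6.5,fy=6.5,interpolation=cv2.INTER_CUBIC))
```

```text
t 4.08 box [-75.6   6.3 124.4] world [0.4831 0.1245 0.1244] 
xdir [ 1.     0.006 -0.   ] app [-0.     0.009 -1.   ] F(box) [-0.16 -0.02  0.15] g -0.001 q [-0.03  0.67 -0.49  2.    0.54  0.6  -0.73]
```

View pics/s2d.png

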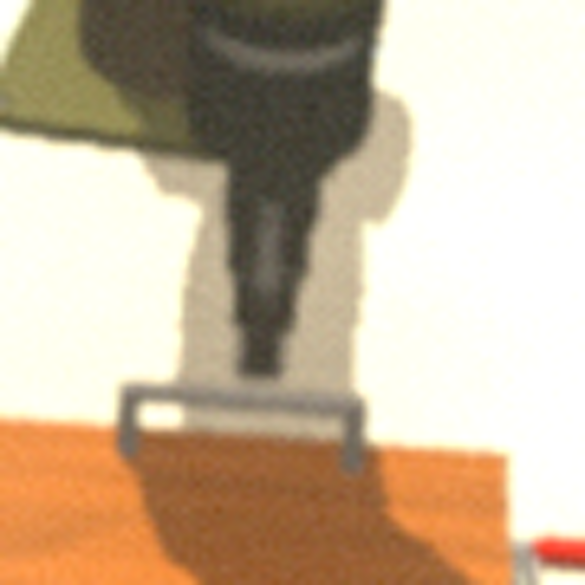

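Run:
```python
from h import *
s=np.array([.2527,-.5709,.1925])
print(proj('scene',s),proj('top',s))
a=cv2.imread('pics/scene0.png')
print((proj('scene',s)-[60,0])*5)
cv2.imwrite('pics/x.png',cv2.resize(a[0:115,60:170],None,fx=5,fy=5,interpolation=cv2.INTER_CUBIC))
```

```text
[111.64218266  86.498374  ] [531.94662023 344.81174318]
[258.21091331 432.49187002]
```

View pics/x.png

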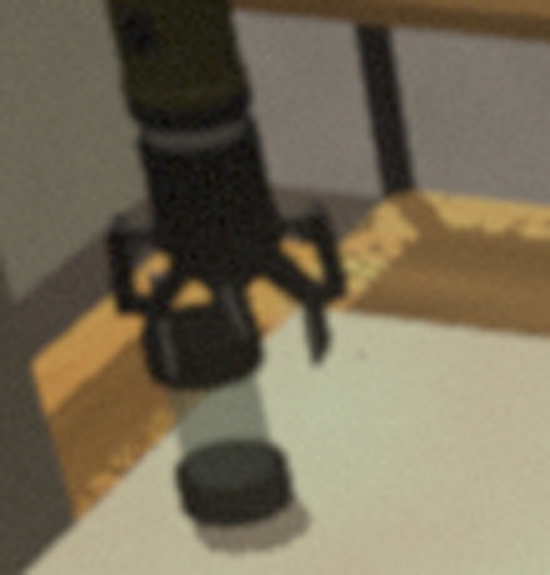

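Run:
```python
from h import *
p=np.array([.2527,-.5709,.1925]);M=R.from_rotvec([-1.3772,0.898,-0.8956]).as_matrix()
for q in ([-.045,-.013,0],[-.045,-.033,0],[-.045,-.043,0],[.045,-.013,0]):
  print((proj('scene',p+M@q)-[60,0])*5)
p,M,o=cur()
for q in ([0,0,0],[0,-.02,0],[0,-.03,0],[0,0,-.03],[-.03,0,0]): print(q,(proj('scene',p+M@q)-[260,110])*6.5)
```

```text
[321.73232866 410.12013875]
[316.39109093 383.40092838]
[313.68709041 369.87433352]
[186.70939835 420.58492061]
[0, 0, 0] [247.07149721 438.19791406]
[0, -0.02, 0] [249.60234646 403.05250023]
[0, -0.03, 0] [250.88652634 385.21934265]
[0, 0, -0.03] [179.18170223 433.89472411]
[-0.03, 0, 0] [249.73106968 395.70924341]
```

Run:
```python
from h import *
print(proj('scene',[0,0,0]),proj('top',[0,0,0]), proj('top',[.1,0,0]))
p,M,o=cur()
plan([(bw([-.03,0,.17]),RT([1,0,0],[0,0,-1])),(bw([-.03,0,.13]),RT([1,0,0],[0,0,-1]))],-1)
```

```text
[288.01146145 118.88053801] [258.20572244 421.72680308] [258.57394256 380.72350445]
[[[2.28, -2.28, -0.31, -0.005, 0.003, 0.0, -1.0],
[2.28, -2.28, -0.31, -0.004, 0.003, 0.0, -1.0],
[0.0, 4.0, 0.0, 0.0, 0.0, 0.0, -1.0]]]
```

Run:
```python
import cv2
a=cv2.imread('pics/scene0.png');cv2.imwrite('pics/x2.png',cv2.resize(a[60:150,230:350],None,fx=5,fy=5))
```

```text
(no output)
```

View pics/x2.png

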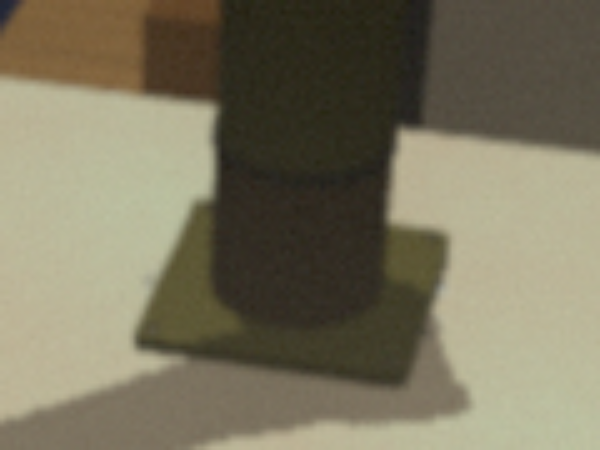

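Request:
move_arm(deltas=[[[2.3,-2.3,0,0,0,0,-1],[2.3,-2.3,0,0,0,0,-1],[0,2,0,0,0,0,-1],[0,2,0,0,0,0,-1],[0,1,0,0,0,0,-1],[0,0,0,0,0,0,-1]]])

```text
time: 4.88
tool_pos: [0.5298, 0.1317, 0.1204]
orientation: [-1.558, -0.118, 0.121]
ft_force: [0.7, 0.1, 0.9]
gripper_width: -0.0
```

Run:
```python
from h import *
st();a=snap('scene','s3')
c=a[110:200,260:350,::-1].astype(float)*1.6
cv2.imwrite('pics/s3d.png',cv2.resize(c.clip(0,255).astype('uint8'),None,fx=6.5,fy=6.5,interpolation=cv2.INTER_CUBIC))
p,M,o=cur()
for q in ([0,0,0],[0,-.02,0],[0,-.03,0],[0,0,-.03],[-.03,0,0]): print(q,(proj('scene',p+M@q)-[260,110])*6.5)
```

```text
t 4.88 box [-28.4   6.7 120.4] world [0.5298 0.1317 0.1204] 
xdir [ 1.     0.006 -0.001] app [-0.001  0.009 -1.   ] F(box) [ 0.7  -0.02  0.92] g -0.0 q [-0.02  0.73 -0.51  1.87  0.52  0.68 -0.68]
[0, 0, 0] [242.52621471 514.65637052]
[0, -0.02, 0] [245.05705164 479.40811631]
[0, -0.03, 0] [246.34168019 461.51644052]
[0, 0, -0.03] [172.9985953  510.11060515]
[-0.03, 0, 0] [245.3120757  469.93081512]
```

View pics/s3d.png

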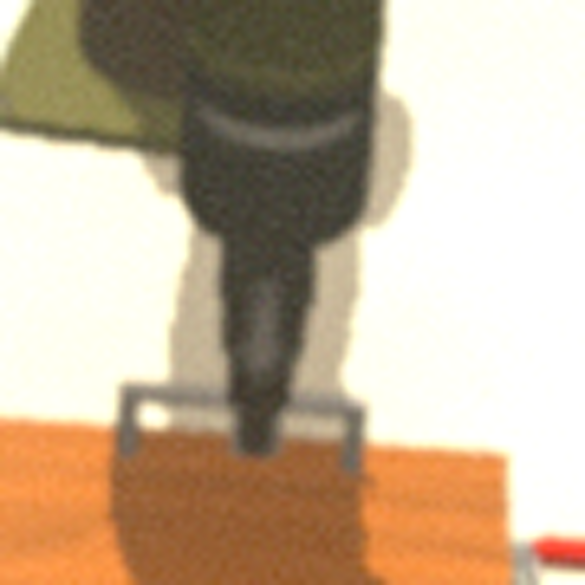

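Request:
move_arm(deltas=[[[0,0.6,0,0,0,0,-1],[0,0.6,0,0,0,0,-1]]])

```text
time: 5.18
tool_pos: [0.531, 0.1324, 0.1095]
orientation: [-1.557, -0.121, 0.118]
ft_force: [-0.1, 0.1, -0.3]
gripper_width: 0.0
```

Request:
move_arm(deltas=[[[0,0.6,0,0,0,0,-1]]])

```text
time: 5.3
tool_pos: [0.5311, 0.1325, 0.1033]
orientation: [-1.557, -0.121, 0.118]
ft_force: [-0.2, 0.2, -0.5]
gripper_width: -0.003
```

Request:
move_arm(deltas=[[[0,0.6,0,0,0,0,-1]]])

```text
time: 5.42
tool_pos: [0.5311, 0.1325, 0.0969]
orientation: [-1.557, -0.121, 0.117]
ft_force: [-0.3, -0.1, 0.7]
gripper_width: 0.001
```

Request:
move_arm(deltas=[[[0,0.6,0,0,0,0,-1]]])

```text
time: 5.55
tool_pos: [0.5311, 0.1326, 0.0904]
orientation: [-1.557, -0.121, 0.118]
ft_force: [0.4, 0.2, 0.2]
gripper_width: 0.002
```

Request:
move_arm(deltas=[[[0,0.6,0,0,0,0,-1]]])

```text
time: 5.68
tool_pos: [0.5311, 0.1326, 0.0839]
orientation: [-1.557, -0.121, 0.118]
ft_force: [-0.4, 0.7, 0.9]
gripper_width: 0.001
```

Request:
move_arm(deltas=[[[0,0.5,0,0,0,0,-1]]])

```text
time: 5.8
tool_pos: [0.531, 0.1327, 0.0784]
orientation: [-1.557, -0.121, 0.118]
ft_force: [-0.2, -0.1, 0.2]
gripper_width: 0.001
```

Request:
move_arm(deltas=[[[0,0.4,0,0,0,0,-1]]])

```text
time: 5.92
tool_pos: [0.531, 0.1327, 0.074]
orientation: [-1.557, -0.121, 0.118]
ft_force: [-0.2, -0.2, 0.5]
gripper_width: -0.001
```

Request:
move_arm(deltas=[[[0,0.3,0,0,0,0,-1]]])

```text
time: 6.05
tool_pos: [0.531, 0.1328, 0.0708]
orientation: [-1.557, -0.121, 0.118]
ft_force: [0.8, -0.2, 0.0]
gripper_width: 0.004
```

Run:
```python
from h import *
st();a=snap('scene','s4');b=snap('top','t4')
c=a[110:200,260:350,::-1].astype(float)*1.6
cv2.imwrite('pics/s4d.png',cv2.resize(c.clip(0,255).astype('uint8'),None,fx=6.5,fy=6.5,interpolation=cv2.INTER_CUBIC))
p,M,o=cur()
for q in ([0,0,0],[0,-.03,0]): print(q,(proj('scene',p+M@q)-[260,110])*6.5)
```

```text
t 6.05 box [-27.1   7.6  70.8] world [0.531  0.1328 0.0708] 
xdir [1.    0.006 0.002] app [ 0.002  0.01  -1.   ] F(box) [ 0.78 -0.32  0.  ] g 0.004 q [-0.06  0.8  -0.44  1.9   0.59  0.57 -0.74]
[0, 0, 0] [236.88299311 601.21003764]
[0, -0.03, 0] [240.50747413 550.56170925]
```

View pics/s4d.png

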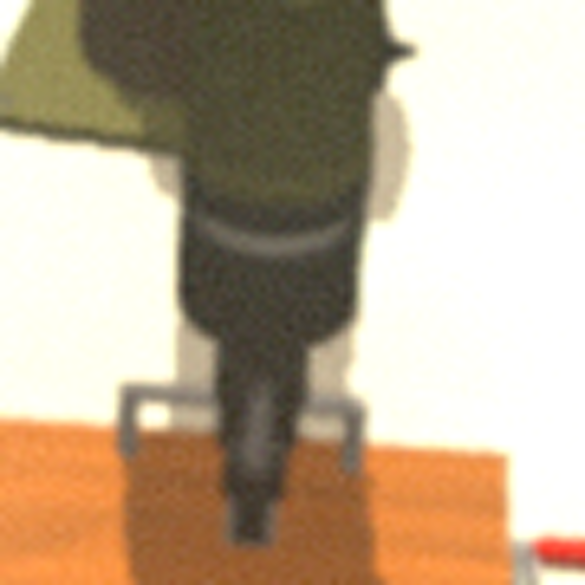

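Request:
move_arm(deltas=[[[0,0.3,0,0,0,0,-1]]])

```text
time: 6.28
tool_pos: [0.5312, 0.1328, 0.0697]
orientation: [-1.558, -0.121, 0.117]
ft_force: [-8.3, -3.8, 40.6]
gripper_width: 0.005
```

Request:
move_arm(deltas=[[[0,0.3,0,0,0,0,-1]]])

```text
time: 6.4
tool_pos: [0.5313, 0.1328, 0.0697]
orientation: [-1.56, -0.123, 0.116]
ft_force: [-8.6, -3.7, 35.4]
gripper_width: -0.002
```

Request:
move_arm(deltas=[[[0,0.3,0,0,0,0,-1]]])

```text
time: 6.52
tool_pos: [0.5314, 0.1327, 0.0698]
orientation: [-1.561, -0.124, 0.114]
ft_force: [-6.2, -2.3, 25.9]
gripper_width: 0.0
```

Request:
move_arm(deltas=[[[0,0.3,0,0,0,0,-1]]])

```text
time: 6.65
tool_pos: [0.5314, 0.1327, 0.0698]
orientation: [-1.563, -0.126, 0.113]
ft_force: [-5.5, -1.8, 25.5]
gripper_width: -0.001
```

Run:
```python
from h import *
for u,v in ((251,545),(251,540)):
  w=onz('scene',260+u/6.5-.4,110+v/6.5-.4,.109);print(w,wb(w)*1000)
# handle check in scene: bar ends in crop (120..362, 388..405)
for u,v in ((122,390),(362,406)):
  w=onz('scene',260+u/6.5-.4,110+v/6.5-.4,.143);print(wb(w)*1000)
```

```text
[0.53391772 0.13592394 0.109     ] [-23.74011179  10.28265128 109.        ]
[0.5307065  0.13530142 0.109     ] [-27.00770643  10.13334686 109.        ]
[-81.63832226 -51.38662535 143.        ]
[-82.72660446  53.95449184 143.        ]
```

View pics/t4.png

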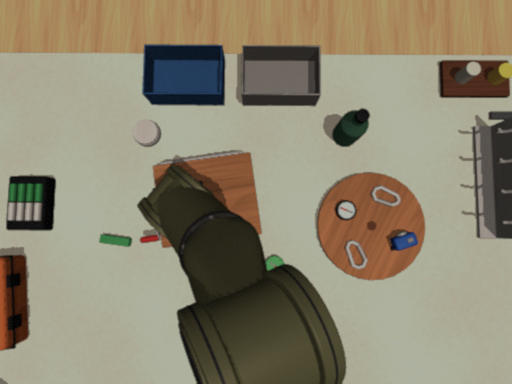

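```bash
cat >> h.py <<'E'
OFF=.038
_plan=plan
def tplan(pts,g,**k): _plan([(np.array(p)+OFF*M[:,1],M) for p,M in pts],g,**k)
_st=st
def st():
    _st();p,M,o=cur();print('TIP box mm',np.round(wb(p-OFF*M[:,1])*1000,1),'world',np.round(p-OFF*M[:,1],4))
D=RT([1,0,0],[0,0,-1])
E
python3 - <<'E'
from h import *
st()
tplan([(bw([-.03,0,.17]),D),(bw([-.08,0,.17]),D),(bw([-.08,0,.124]),D)],-.1,step=.035)
E
```

```text
t 6.65 box [-26.7   7.4  69.8] world [0.5314 0.1327 0.0698] 
xdir [1.    0.006 0.009] app [ 0.009  0.004 -1.   ] F(box) [-5.69 -1.01 25.52] g -0.001 q [-0.07  0.8  -0.43  1.91  0.6   0.56 -0.75]
TIP box mm [-27.    7.3 107.8] world [0.5311 0.1325 0.1078]
[[[-0.14, -3.11, -0.36, -0.002, 0.003, 0.004, -0.1],
[-0.15, -3.11, -0.36, -0.002, 0.003, 0.005, -0.1],
[-2.5, 0.0, 0.0, 0.0, 0.0, 0.0, -0.1],
[-2.5, 0.0, 0.0, 0.0, 0.0, 0.0, -0.1],
[0.0, 2.3, 0.0, 0.0, 0.0, 0.0, -0.1],
[0.0, 2.3, 0.0, 0.0, 0.0, 0.0, -0.1]]]
```

Request:
move_arm(deltas=[[[-0.1,-3.2,-0.4,0,0.003,0.004,-1],[-0.2,-3.1,-0.4,0,0.003,0.005,-0.1],[-2.5,0,0,0,0,0,-0.1],[-2.5,0,0,0,0,0,-0.1],[0,0,0,0,0,0,-0.1],[0,2.3,0,0,0,0,-0.1],[0,2.3,0,0,0,0,-0.1],[0,0,0,0,0,0,-0.1]]])

```text
time: 7.65
tool_pos: [0.4851, 0.1184, 0.0905]
orientation: [-1.561, -0.122, 0.105]
ft_force: [0.3, 0.6, -0.2]
gripper_width: 0.452
```

Run:
```python
from h import *
st()
```

```text
t 7.65 box [-74.5   0.   90.5] world [0.4851 0.1184 0.0905] 
xdir [ 1.    -0.001  0.011] app [ 0.011  0.006 -1.   ] F(box) [ 0.42  0.53 -0.22] g 0.452 q [-0.06  0.72 -0.43  2.04  0.61  0.5  -0.8 ]
TIP box mm [-75.   -0.2 128.5] world [0.4848 0.1181 0.1285]
```

Request:
move_arm(deltas=[[[-0.5,0.5,0,0,0,0.01,-0.1],[0,0,0,0,0,0,-0.9],[0,0,0,0,0,0,-1],[0,0,0,0,0,0,-1],[0,0,0,0,0,0,-1],[0,0,0,0,0,0,-1]]], squeeze=30)

```text
time: 8.4
tool_pos: [0.4791, 0.118, 0.0865]
orientation: [-1.562, -0.113, 0.115]
ft_force: [-1.3, 0.8, -4.2]
gripper_width: 0.104
```

Run:
```python
from h import *
st()
```

```text
t 8.4 box [-80.6   0.5  86.5] world [0.4791 0.118  0.0865] 
xdir [ 1.    -0.001 -0.001] app [-0.001  0.006 -1.   ] F(box) [-1.18  1.01 -4.15] g 0.104 q [-0.06  0.73 -0.43  2.05  0.61  0.5  -0.8 ]
TIP box mm [-80.6   0.3 124.5] world [0.4792 0.1177 0.1245]
```

```bash
cat >> h.py <<'E'
def bar(t): return np.array([.1-.18*np.cos(t)+.043*np.sin(t),0,.1+.18*np.sin(t)+.043*np.cos(t)])
E
python3 - <<'E'
from h import *
t=np.linspace(0,1.25,26)
b=np.array([bar(x) for x in t]);d=np.diff(b,axis=0)*100
for r,a in zip(d,t[1:]): print(round(a,2),np.round(r[0],2),np.round(-r[2],2))
print(b[-1])
E
```

```text
0.05 0.24 -0.89
0.1 0.28 -0.88
0.15 0.33 -0.87
0.2 0.37 -0.85
0.25 0.41 -0.83
0.3 0.45 -0.81
0.35 0.49 -0.78
0.4 0.53 -0.76
0.45 0.57 -0.73
0.5 0.6 -0.7
0.55 0.64 -0.67
0.6 0.67 -0.64
0.65 0.7 -0.6
0.7 0.73 -0.57
0.75 0.76 -0.53
0.8 0.78 -0.49
0.85 0.81 -0.45
0.9 0.83 -0.41
0.95 0.85 -0.37
1.0 0.87 -0.33
1.05 0.88 -0.28
1.1 0.89 -0.24
1.15 0.9 -0.19
1.2 0.91 -0.15
1.25 0.92 -0.1
[0.08404831 0.         0.28437609]
```

Request:
move_arm(deltas=[[[0.2,-0.9,0,0,0,0,-1],[0.3,-0.9,0,0,0,0,-1],[0.3,-0.9,0,0,0,0,-1],[0.4,-0.9,0,0,0,0,-1],[0.4,-0.8,0,0,0,0,-1]]])

```text
time: 9.02
tool_pos: [0.4963, 0.1207, 0.1332]
orientation: [-1.561, -0.113, 0.115]
ft_force: [1.8, 1.6, -7.4]
gripper_width: 0.102
```

Run:
```python
from h import *
st();p,M,o=cur();q=wb(p-(OFF+.019)*M[:,1])-[.1,0,.1];print(np.arctan2(q[2],-q[0])-np.arctan2(.043,.18),np.hypot(q[0],q[2]),np.hypot(.18,.043))
```

```text
t 9.03 box [-63.1   0.7 133.2] world [0.4963 0.1207 0.1332] 
xdir [ 1.    -0.    -0.001] app [-0.001  0.007 -1.   ] F(box) [ 2.03  1.32 -7.41] g 0.102 q [-0.01  0.67 -0.52  1.96  0.52  0.64 -0.71]
TIP box mm [-63.1   0.4 171.2] world [0.4964 0.1204 0.1712]
0.27068164297572983 0.18636635898371784 0.18506485349736182
```

Request:
move_arm(deltas=[[[0.5,-0.8,0,0,0,0,-1],[0.5,-0.8,0,0,0,0,-1],[0.5,-0.8,0,0,0,0,-1],[0.6,-0.7,0,0,0,0,-1],[0.6,-0.7,0,0,0,0,-1],[0.6,-0.7,0,0,0,0,-1],[0.7,-0.6,0,0,0,0,-1],[0.7,-0.6,0,0,0,0,-1],[0.7,-0.6,0,0,0,0,-1],[0.8,-0.5,0,0,0,0,-1]]])

```text
time: 10.28
tool_pos: [0.5598, 0.1303, 0.2041]
orientation: [-1.559, -0.11, 0.12]
ft_force: [-2.4, 1.9, -6.6]
gripper_width: 0.095
```

```bash
cat >> h.py <<'E'
def lid():
    p,M,o=cur();q=wb(p-(OFF+.019)*M[:,1])-[.1,0,.1];t=np.arctan2(q[2],-q[0])-np.arctan2(.043,.18);print('lid',t,'r',np.hypot(q[0],q[2]))
    return t
E
python3 - <<'E'
from h import *
st();t0=lid()
b=wb(cur()[0]-(OFF+.019)*cur()[1][:,1]);
for a in np.arange(t0+.05,1.3,.05): n=bar(a);print(round(a,2),np.round((n-b)*[100,0,-100],2));b=n
E
```

```text
t 10.28 box [  1.1   1.  204.1] world [0.5598 0.1303 0.2041] 
xdir [ 1.     0.001 -0.006] app [-0.006  0.009 -1.   ] F(box) [-2.14  2.28 -6.61] g 0.095 q [ 0.04  0.66 -0.59  1.69  0.42  0.93 -0.57]
TIP box mm [  1.3   0.6 242.1] world [0.5601 0.13   0.2421]
lid 0.7868661128112917 r 0.18886315151514516
0.84 [ 1.   -0.   -0.14]
0.89 [ 0.82  0.   -0.42]
0.94 [ 0.84  0.   -0.38]
0.99 [ 0.86  0.   -0.34]
1.04 [ 0.88  0.   -0.29]
1.09 [ 0.89  0.   -0.25]
1.14 [ 0.9   0.   -0.21]
1.19 [ 0.91  0.   -0.16]
1.24 [ 0.92  0.   -0.11]
1.29 [ 0.92  0.   -0.07]
```

Request:
move_arm(deltas=[[[1,-0.2,0,0,0,0,-1],[0.8,-0.4,0,0,0,0,-1],[0.8,-0.4,0,0,0,0,-1],[0.9,-0.3,0,0,0,0,-1],[0.9,-0.3,0,0,0,0,-1],[0.9,-0.2,0,0,0,0,-1],[0.9,-0.2,0,0,0,0,-1]]])

```text
time: 11.15
tool_pos: [0.6159, 0.1385, 0.2286]
orientation: [-1.565, -0.098, 0.134]
ft_force: [-4.4, 1.1, -3.6]
gripper_width: 0.103
```

Run:
```python
from h import *
st();t0=lid();a=snap('scene','s5')
cv2.imwrite('pics/s5c.png',cv2.resize(a[60:240,200:400,::-1],None,fx=3.3,fy=3.3,interpolation=cv2.INTER_CUBIC))
```

```text
t 11.15 box [ 57.7   0.9 228.6] world [0.6159 0.1385 0.2286] 
xdir [ 1.     0.002 -0.023] app [-0.023  0.004 -1.   ] F(box) [-4.17  1.73 -3.58] g 0.103 q [ 0.01  0.72 -0.58  1.46  0.41  1.1  -0.5 ]
TIP box mm [ 58.6   0.8 266.6] world [0.6167 0.1385 0.2666]
lid 1.1189531558303398 r 0.19008523672189928
```

View pics/s5c.png

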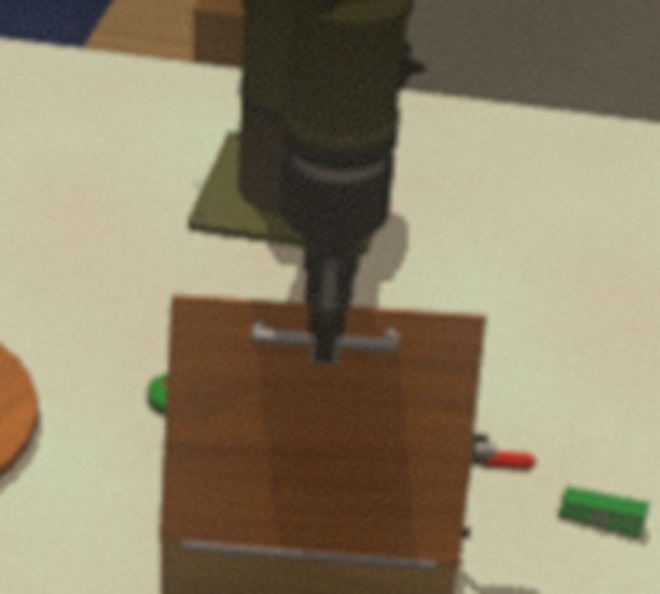

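Request:
move_arm(deltas=[[[0.9,-0.1,0,0,0,0,-1],[0.9,0,0,0,0,0,-1],[0.9,0,0,0,0,0,-1],[0.4,0,0,0,0,0,-1]]])

```text
time: 11.7
tool_pos: [0.649, 0.1435, 0.2338]
orientation: [-1.565, -0.1, 0.131]
ft_force: [-4.8, 0.9, -2.4]
gripper_width: 0.102
```

Run:
```python
from h import *
st();t0=lid();a=snap('scene','s6')
cv2.imwrite('pics/s6c.png',cv2.resize(a[60:240,200:400,::-1],None,fx=3.3,fy=3.3,interpolation=cv2.INTER_CUBIC))
```

```text
t 11.7 box [ 91.2   1.1 233.8] world [0.649  0.1435 0.2338] 
xdir [ 1.     0.001 -0.02 ] app [-0.02   0.004 -1.   ] F(box) [-4.63  1.54 -2.45] g 0.102 q [-0.    0.76 -0.58  1.35  0.41  1.17 -0.47]
TIP box mm [ 92.    0.9 271.8] world [0.6498 0.1435 0.2718]
lid 1.2961709444047242 r 0.19097204235642098
```

View pics/s6c.png

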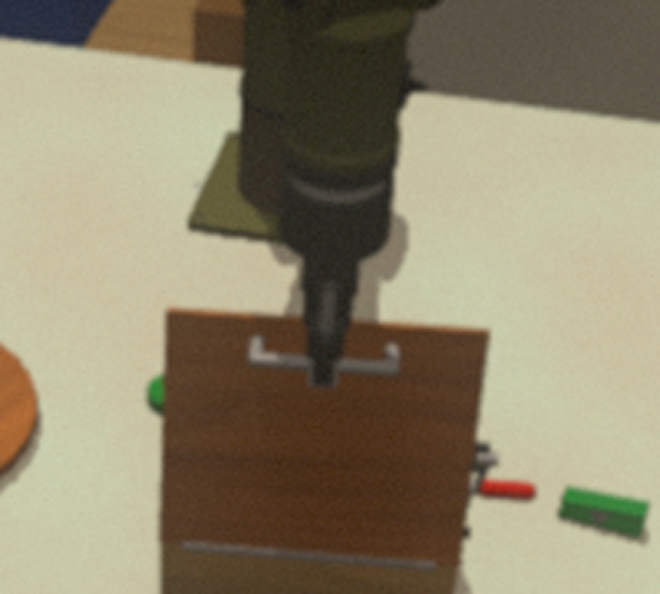

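Request:
move_arm(deltas=[[[0,0,0,0,0,0,-0.55],[0,0,0,0,0,0,-0.55],[0,0,0,0,0,0,-0.55],[0,-2,0,0,0,0,-0.55],[0,-3,0,0,0,0,-0.55],[0,-4,0,0,0,0,-0.55],[0,-4,0,0,0,0,-1]]])

```text
time: 12.62
tool_pos: [0.6547, 0.1397, 0.3653]
orientation: [-1.569, -0.101, 0.123]
ft_force: [0.1, 0.5, -1.9]
gripper_width: 0.023
```

Run:
```python
from h import *
st();a=snap('scene','s7');b=snap('top','t7')
cv2.imwrite('pics/s7c.png',np.hstack([cv2.resize(a[60:240,200:400,::-1],None,fx=2,fy=2,interpolation=cv2.INTER_CUBIC),cv2.resize(b[90:270,100:300,::-1],None,fx=2,fy=2,interpolation=cv2.INTER_CUBIC)]))
# red knob masks
for n,im,box in (('scene',a,(260,150,380,220)),('top',b,(100,150,200,260))):
    h=cv2.cvtColor(im,cv2.COLOR_RGB2HSV);m=(((h[...,0]<8)|(h[...,0]>172))&(h[...,1]>170)&(h[...,2]>90)).astype('uint8')
    k=np.zeros_like(m);x0,y0,x1,y1=box;k[y0:y1,x0:x1]=1;m&=k
    ys,xs=np.nonzero(m);print(n,len(xs), cv2.minAreaRect(np.c_[xs,ys].astype('float32')) if len(xs) else '')
for p in ([.042,.132,.116],[.042,.158,.116],[.042,.181,.116]): print(proj('scene',bw(p)),proj('top',bw(p)))
```

```text
t 12.62 box [ 96.3  -3.6 365.3] world [0.6547 0.1397 0.3653] 
xdir [ 1.    -0.003 -0.014] app [-0.014 -0.    -1.   ] F(box) [ 0.21  0.46 -1.88] g 0.023 q [-0.02  0.68 -0.59  1.1   0.35  1.47 -0.4 ]
TIP box mm [ 96.9  -3.6 403.3] world [0.6552 0.1397 0.4033]
scene 49 ((353.0, 208.5), (3.0, 14.0), 90.0)
top 0 
[342.76126835 211.22336599] [149.41179635 188.63376887]
[352.58438949 212.01293626] [138.63162422 190.10348133]
[361.30551993 212.71392989] [129.09309539 191.40391461]
```

View pics/s7c.png

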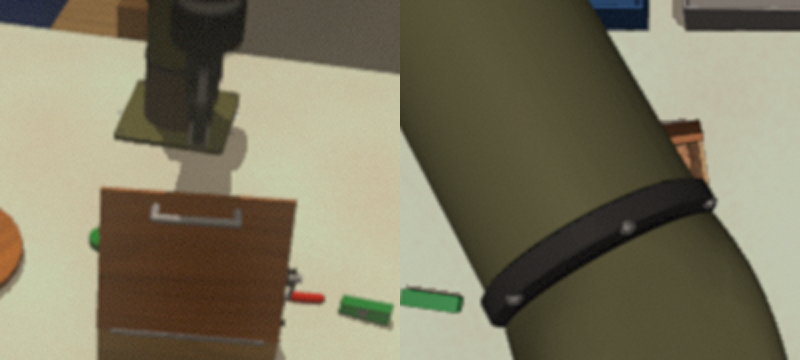

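Run:
```python
from h import *
s=np.radians(20);L=RT([1,0,0],[0,-np.sin(s),-np.cos(s)])
tplan([(bw([-.03,.2,.34]),L),(bw([-.03,.17,.15]),L)],-1,step=.05)
```

```text
[[[-2.58, 1.32, 3.78, -0.07, -0.001, -0.001, -1.0],
[-2.59, 1.06, 3.86, -0.07, 0.0, -0.001, -1.0],
[-2.58, 0.78, 3.92, -0.071, -0.001, -0.001, -1.0],
[-2.58, 0.49, 3.98, -0.07, 0.0, -0.001, -1.0],
[-2.58, 0.22, 4.0, -0.07, -0.001, -0.001, -1.0],
[0.0, 4.72, 0.92, 0.0, 0.0, 0.0, -1.0],
[0.0, 4.72, 0.92, 0.0, 0.0, 0.0, -1.0],
[0.0, 4.72, 0.91, 0.0, 0.0, 0.0, -1.0],
[0.0, 4.72, 0.92, 0.0, 0.0, 0.0, -1.0]]]
```

Request:
move_arm(deltas=[[[-2.6,1.3,3.8,-0.07,0,0,-1],[-2.6,1.1,3.9,-0.07,0,0,-1],[-2.6,0.8,3.9,-0.07,0,0,-1],[-2.6,0.5,4,-0.07,0,0,-1],[-2.6,0.2,4,-0.07,0,0,-1],[0,0,0,0,0,0,-1]]])

```text
time: 13.48
tool_pos: [0.5006, 0.3138, 0.2982]
orientation: [-1.926, -0.134, 0.091]
ft_force: [-0.5, 0.4, 0.2]
gripper_width: 0.001
```

Run:
```python
from h import *
st()
s=np.radians(20);L=RT([1,0,0],[0,-np.sin(s),-np.cos(s)])
tplan([(bw([-.03,.17,.15]),L)],-1,step=.04)
a=snap('scene','s8')
p,M,o=cur();print(proj('scene',p),proj('scene',p-OFF*M[:,1]),proj('scene',p+[0,0,OFF]))
cv2.imwrite('pics/s8c.png',cv2.resize(a[30:230,230:450,::-1],None,fx=3,fy=3,interpolation=cv2.INTER_CUBIC))
```

```text
t 13.47 box [-30.9 191.1 298.2] world [0.5006 0.3138 0.2982] 
xdir [ 1.    -0.008  0.001] app [-0.001 -0.351 -0.936] F(box) [-0.45  0.47  0.2 ] g 0.001 q [-0.57  0.68 -0.48  1.35  0.53  1.48 -0.99]
TIP box mm [-30.8 204.5 333.8] world [0.4987 0.327  0.3338]
[[[0.02, 3.68, 0.65, 0.002, -0.002, 0.0, -1.0],
[0.02, 3.69, 0.64, 0.002, -0.001, -0.001, -1.0],
[0.01, 3.68, 0.64, 0.002, -0.002, 0.0, -1.0],
[0.02, 3.69, 0.63, 0.001, -0.001, 0.0, -1.0],
[0.02, 3.69, 0.62, 0.002, -0.002, 0.0, -1.0]]]
[373.66187039 141.35453597] [381.63528455 129.92149185] [376.2877579  128.73784844]
```

View pics/s8c.png

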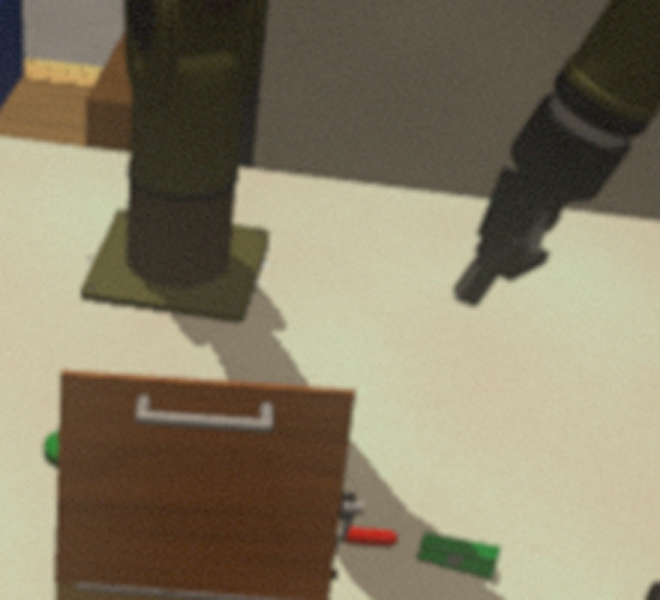

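Request:
move_arm(deltas=[[[0,3.7,0.6,0,0,0,-1],[0,3.7,0.6,0,0,0,-1],[0,3.7,0.6,0,0,0,-1],[0,3.7,0.6,0,0,0,-1],[0,3.7,0.4,0,0,0,-1],[0,0,0,0,0,0,-1]]])

```text
time: 14.28
tool_pos: [0.5198, 0.2621, 0.1129]
orientation: [-1.927, -0.123, 0.063]
ft_force: [0.2, 1.1, 0.7]
gripper_width: 0.002
```

Run:
```python
from h import *
st()
a=snap('scene','s9');b=snap('top','t9')
p,M,o=cur()
for n in('scene','top'):print(n,proj(n,p),proj(n,p-OFF*M[:,1]))
cv2.imwrite('pics/s9c.png',np.hstack([cv2.resize(a[130:230,290:390,::-1],None,fx=4,fy=4,interpolation=cv2.INTER_CUBIC),cv2.resize(b[150:250,90:190,::-1],None,fx=4,fy=4,interpolation=cv2.INTER_CUBIC)]))
```

```text
t 14.28 box [-19.4 137.2 112.9] world [0.5198 0.2621 0.1129] 
xdir [ 0.999 -0.029  0.016] app [ 0.004 -0.353 -0.936] F(box) [0.37 1.07 0.71] g 0.002 q [-0.51  0.85 -0.42  1.62  0.68  1.08 -1.16]
TIP box mm [-19.5 150.6 148.4] world [0.5177 0.2753 0.1484]
scene [345.38063849 196.75567076] [352.01214435 187.33070713]
top [148.62557747 213.8960048 ] [138.52831654 214.29043109]
```

View pics/s9c.png

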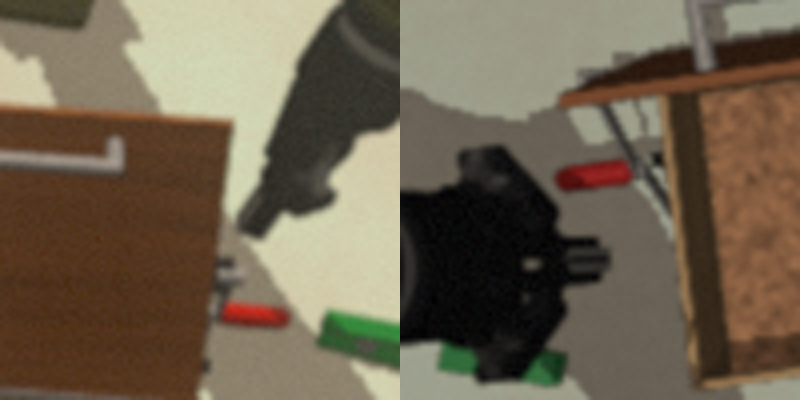

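Run:
```python
from h import *
s=np.radians(20);L=RT([1,0,0],[0,-np.sin(s),-np.cos(s)])
tplan([(bw([-.02,.172,.13]),L),(bw([-.02,.172,.097]),L)],-1,step=.02)
```

```text
[[[-0.16, 0.68, 1.23, 0.003, -0.016, 0.005, -1.0],
[-0.14, 0.68, 1.23, 0.003, -0.017, 0.005, -1.0],
[0.0, 1.55, 0.56, 0.0, 0.0, 0.0, -1.0],
[0.01, 1.55, 0.57, 0.0, 0.0, 0.0, -1.0]]]
```

Request:
move_arm(deltas=[[[-0.2,0.7,1.2,0.003,-0.016,0.005,-1],[-0.1,0.7,1.2,0.003,-0.017,0.005,-1],[0,1.5,0.6,0,0,0,-1],[0,1.5,0.6,0,0,0,-1],[0,0,0,0,0,0,-1]]])

```text
time: 15.0
tool_pos: [0.5169, 0.2891, 0.061]
orientation: [-1.91, -0.145, 0.098]
ft_force: [0.2, -0.3, -0.3]
gripper_width: 0.002
```

Run:
```python
from h import *
st()
a=snap('scene','s10');b=snap('top','t10')
p,M,o=cur()
for n in('scene','top'):print(n,proj(n,p-OFF*M[:,1]))
cv2.imwrite('pics/s10c.png',np.hstack([cv2.resize(a[130:230,290:390,::-1],None,fx=4,fy=4,interpolation=cv2.INTER_CUBIC),cv2.resize(b[150:250,90:190,::-1],None,fx=4,fy=4,interpolation=cv2.INTER_CUBIC)]))
```

```text
t 15.0 box [-18.3 164.3  61. ] world [0.5169 0.2891 0.061 ] 
xdir [1.    0.003 0.003] app [ 0.004 -0.337 -0.942] F(box) [ 0.14 -0.34 -0.29] g 0.002 q [-0.55  0.94 -0.41  1.6   0.71  1.02 -1.19]
TIP box mm [-18.5 177.1  96.8] world [0.5149 0.3018 0.0968]
scene [357.94302576 202.44478431]
top [135.54023008 216.17059433]
```

View pics/s10c.png

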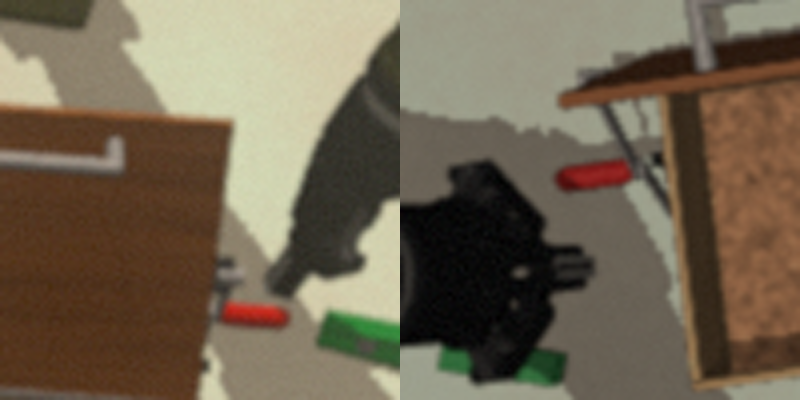

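Request:
move_arm(deltas=[[[1,0,0,0,0,0,-1],[1,0,0,0,0,0,-1],[0.4,0,0,0,0,0,-1]]])

```text
time: 15.48
tool_pos: [0.5443, 0.2935, 0.0638]
orientation: [-1.908, -0.147, 0.092]
ft_force: [0.1, -0.3, 0.2]
gripper_width: 0.0
```

Request:
move_arm(deltas=[[[0.2,0,0,0,0,0,-1]]])

```text
time: 15.6
tool_pos: [0.5469, 0.2938, 0.064]
orientation: [-1.908, -0.146, 0.092]
ft_force: [0.5, -0.6, 0.3]
gripper_width: 0.002
```

Request:
move_arm(deltas=[[[0.2,0,0,0,0,0,-1]]])

```text
time: 15.72
tool_pos: [0.5488, 0.2941, 0.064]
orientation: [-1.908, -0.146, 0.092]
ft_force: [0.4, -1.1, 0.4]
gripper_width: -0.001
```

Request:
move_arm(deltas=[[[0.2,0,0,0,0,0,-1]]])

```text
time: 15.85
tool_pos: [0.5499, 0.2942, 0.0638]
orientation: [-1.908, -0.145, 0.093]
ft_force: [-2.0, 0.6, -1.7]
gripper_width: -0.0
```

Request:
move_arm(deltas=[[[0.2,0,0,0,0,0,-1],[0.2,0,0,0,0,0,-1]]])

```text
time: 16.1
tool_pos: [0.5525, 0.2946, 0.0632]
orientation: [-1.909, -0.144, 0.097]
ft_force: [-2.0, 0.3, -1.2]
gripper_width: 0.003
```

Request:
move_arm(deltas=[[[0.2,0,0,0,0,0,-1],[0.2,0,0,0,0,0,-1]]])

```text
time: 16.35
tool_pos: [0.5569, 0.2956, 0.0632]
orientation: [-1.908, -0.144, 0.097]
ft_force: [-1.1, 0.9, -0.5]
gripper_width: -0.003
```

Run:
```python
from h import *
st()
```

```text
t 16.35 box [ 22.2 164.9  63.2] world [0.5569 0.2956 0.0632] 
xdir [1.    0.003 0.004] app [ 0.004 -0.335 -0.942] F(box) [-0.93  1.09 -0.51] g -0.003 q [-0.52  0.97 -0.41  1.48  0.7   1.08 -1.1 ]
TIP box mm [ 22.  177.6  99. ] world [0.5548 0.3081 0.099 ]
```

Request:
move_arm(deltas=[[[0.15,0,0,0,0,0,-1],[0.15,0,0,0,0,0,-1]]])

```text
time: 16.6
tool_pos: [0.5597, 0.2959, 0.0631]
orientation: [-1.909, -0.144, 0.097]
ft_force: [-2.0, -0.6, -2.2]
gripper_width: -0.0
```

Request:
move_arm(deltas=[[[0.15,0.05,0,0,0,0,-1],[0.15,0.05,0,0,0,0,-1]]])

```text
time: 16.85
tool_pos: [0.562, 0.2963, 0.0619]
orientation: [-1.909, -0.143, 0.099]
ft_force: [-2.8, 0.4, -1.3]
gripper_width: 0.001
```

Request:
move_arm(deltas=[[[0.1,0.05,0,0,0,0,-1]]])

```text
time: 16.98
tool_pos: [0.5629, 0.2963, 0.0613]
orientation: [-1.908, -0.143, 0.099]
ft_force: [-3.2, 0.5, -0.4]
gripper_width: 0.0
```

Request:
move_arm(deltas=[[[0.1,0.05,0,0,0,0,-1]]])

```text
time: 17.1
tool_pos: [0.5637, 0.2965, 0.0608]
orientation: [-1.908, -0.142, 0.099]
ft_force: [-2.8, 0.1, -1.7]
gripper_width: 0.006
```

Request:
move_arm(deltas=[[[0.1,0.05,0,0,0,0,-1]]])

```text
time: 17.23
tool_pos: [0.5645, 0.2966, 0.0604]
orientation: [-1.908, -0.142, 0.1]
ft_force: [-4.1, -0.1, -0.8]
gripper_width: 0.002
```

Tip now ~x 30 mm in the box frame. Continue in 1 mm steps, watching for the jump.

Request:
move_arm(deltas=[[[0.1,0.05,0,0,0,0,-1]]])

```text
time: 17.35
tool_pos: [0.5653, 0.2967, 0.0599]
orientation: [-1.908, -0.142, 0.1]
ft_force: [-4.4, -0.5, 1.3]
gripper_width: -0.001
```

Request:
move_arm(deltas=[[[0.1,0.05,0,0,0,0,-1]]])

```text
time: 17.48
tool_pos: [0.5656, 0.2968, 0.0596]
orientation: [-1.908, -0.141, 0.101]
ft_force: [-5.8, 0.6, 2.5]
gripper_width: -0.001
```

Request:
move_arm(deltas=[[[0.1,0.05,0,0,0,0,-1]]])

```text
time: 17.6
tool_pos: [0.5657, 0.2967, 0.0594]
orientation: [-1.909, -0.14, 0.103]
ft_force: [-6.3, -0.3, 4.5]
gripper_width: -0.0
```

Request:
move_arm(deltas=[[[0.1,0.05,0,0,0,0,-1]]])

```text
time: 17.73
tool_pos: [0.5657, 0.2968, 0.0594]
orientation: [-1.909, -0.139, 0.104]
ft_force: [-5.4, -0.6, 4.1]
gripper_width: -0.0
```

Request:
move_arm(deltas=[[[0.2,0.07,0,0,0,0,-1]]])

```text
time: 17.85
tool_pos: [0.566, 0.2967, 0.0593]
orientation: [-1.911, -0.137, 0.107]
ft_force: [-9.3, -0.4, 5.9]
gripper_width: 0.001
```

Run:
```python
from h import *
st()
a=snap('scene','s11');b=snap('top','t11')
cv2.imwrite('pics/s11c.png',np.hstack([cv2.resize(a[130:230,290:390,::-1],None,fx=4,fy=4,interpolation=cv2.INTER_CUBIC),cv2.resize(b[150:250,90:190,::-1],None,fx=4,fy=4,interpolation=cv2.INTER_CUBIC)]))
for p in ([.042,.181,.116],[.05,.181,.1125],[.057,.181,.107]): print((proj('scene',bw(p))-[290,130])*4,(proj('top',bw(p))-[90,150])*4)
```

```text
t 17.85 box [ 31.3 164.7  59.3] world [0.566  0.2967 0.0593] 
xdir [ 1.     0.002 -0.007] app [-0.006 -0.337 -0.942] F(box) [-9.23  0.99  5.9 ] g 0.001 q [-0.52  0.99 -0.42  1.44  0.7   1.11 -1.08]
TIP box mm [ 31.6 177.5  95. ] world [0.5643 0.3094 0.095 ]
[285.22207971 330.85571955] [156.37238156 165.61565846]
[285.03153865 342.92806125] [156.91607939 153.02172936]
[284.3027677  356.15430961] [158.72025586 142.53122664]
```

View pics/s11c.png

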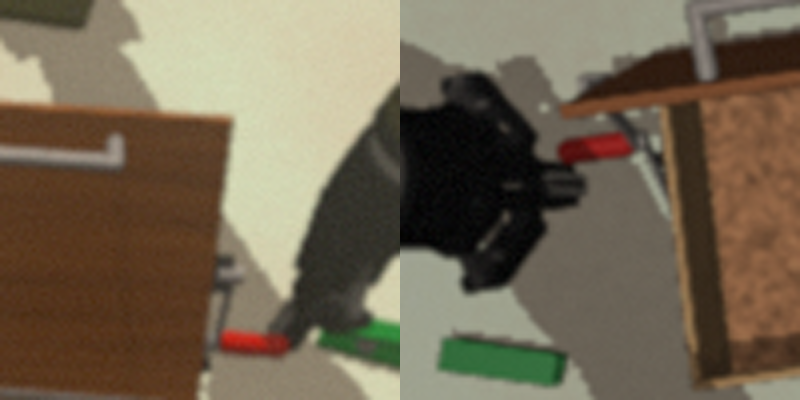

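Request:
move_arm(deltas=[[[0.3,0.1,0,0,0,0,-1]]])

```text
time: 18.08
tool_pos: [0.5662, 0.2973, 0.0586]
orientation: [-1.911, -0.134, 0.111]
ft_force: [-10.2, -0.1, 4.0]
gripper_width: 0.003
```

Request:
move_arm(deltas=[[[0.3,0.1,0,0,0,0,-1]]])

```text
time: 18.2
tool_pos: [0.5664, 0.2981, 0.0576]
orientation: [-1.911, -0.132, 0.116]
ft_force: [-10.4, 0.4, 3.4]
gripper_width: 0.001
```

Run:
```python
from h import *
st()
```

```text
t 18.2 box [ 32.  166.1  57.6] world [0.5664 0.2981 0.0576] 
xdir [ 1.     0.003 -0.016] app [-0.014 -0.336 -0.942] F(box) [-10.28   1.9    3.42] g 0.001 q [-0.52  1.   -0.42  1.43  0.69  1.12 -1.06]
TIP box mm [ 32.5 178.8  93.4] world [0.5651 0.3108 0.0934]
```

Request:
move_arm(deltas=[[[0.5,0,0,0,0,0,-1]]])

```text
time: 18.32
tool_pos: [0.5671, 0.3, 0.0565]
orientation: [-1.909, -0.127, 0.123]
ft_force: [-11.3, 2.6, -2.5]
gripper_width: 0.0
```

Request:
move_arm(deltas=[[[0.5,0,0,0,0,0,-1]]])

```text
time: 18.45
tool_pos: [0.5712, 0.3025, 0.0559]
orientation: [-1.907, -0.128, 0.125]
ft_force: [-4.4, 1.3, -0.7]
gripper_width: 0.001
```

Run:
```python
from h import *
st()
a=snap('scene','s12');b=snap('top','t12')
cv2.imwrite('pics/s12c.png',np.hstack([cv2.resize(a[130:230,290:390,::-1],None,fx=4,fy=4,interpolation=cv2.INTER_CUBIC),cv2.resize(b[150:250,90:190,::-1],None,fx=4,fy=4,interpolation=cv2.INTER_CUBIC)]))
```

```text
t 18.45 box [ 37.3 169.6  55.9] world [0.5712 0.3025 0.0559] 
xdir [ 1.     0.005 -0.024] app [-0.021 -0.332 -0.943] F(box) [-4.19  1.97 -0.71] g 0.001 q [-0.51  1.01 -0.42  1.4   0.68  1.13 -1.04]
TIP box mm [ 38.1 182.3  91.8] world [0.5702 0.3151 0.0918]
```

View pics/s12c.png

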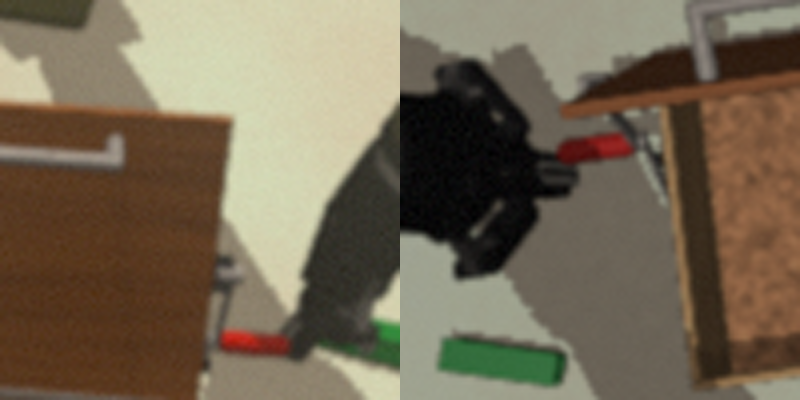

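Run:
```python
from h import *
s=np.radians(20);L=RT([1,0,0],[0,-np.sin(s),-np.cos(s)])
tplan([(bw([.018,.182,.094]),L),(bw([.018,.165,.094]),L)],-1,step=.02)
```

```text
[[[-1.96, -0.17, -0.12, -0.011, 0.012, -0.021, -1.0],
[0.0, 0.59, -1.6, 0.0, 0.0, 0.0, -1.0]]]
```

Request:
move_arm(deltas=[[[-2,-0.2,-0.1,-0.01,0.01,-0.02,-1],[0,0.5,-1.6,0,0,0,-1],[0,0,0,0,0,0,-1]]])

```text
time: 18.92
tool_pos: [0.5601, 0.2812, 0.0607]
orientation: [-1.915, -0.146, 0.09]
ft_force: [-0.0, -0.7, 0.2]
gripper_width: 0.003
```

Run:
```python
from h import *
st()
```

```text
t 18.93 box [ 23.3 150.2  60.7] world [0.5601 0.2812 0.0607] 
xdir [1.    0.    0.009] app [ 0.008 -0.342 -0.94 ] F(box) [-0.15 -0.73  0.24] g 0.003 q [-0.51  0.97 -0.4   1.5   0.72  1.07 -1.11]
TIP box mm [ 23.  163.2  96.4] world [0.5579 0.294  0.0964]
```

Request:
move_arm(deltas=[[[0.5,0,0,0,0,0,-1]]])

```text
time: 19.05
tool_pos: [0.5661, 0.2821, 0.0611]
orientation: [-1.914, -0.147, 0.089]
ft_force: [0.2, 0.2, 0.5]
gripper_width: 0.001
```

Request:
move_arm(deltas=[[[0.2,0,0,0,0,0,-1]]])

```text
time: 19.18
tool_pos: [0.5673, 0.2819, 0.0609]
orientation: [-1.915, -0.144, 0.09]
ft_force: [-7.6, -1.4, 2.5]
gripper_width: -0.004
```

Request:
move_arm(deltas=[[[0.2,0,0,0,0,0,-1]]])

```text
time: 19.3
tool_pos: [0.5672, 0.2819, 0.0609]
orientation: [-1.917, -0.14, 0.094]
ft_force: [-7.8, -1.2, 3.7]
gripper_width: 0.0
```

Request:
move_arm(deltas=[[[0.2,0,0,0,0,0,-1]]])

```text
time: 19.42
tool_pos: [0.567, 0.2818, 0.0609]
orientation: [-1.919, -0.137, 0.097]
ft_force: [-7.8, -1.9, 5.4]
gripper_width: -0.0
```

Request:
move_arm(deltas=[[[0.35,0,0,0,0,-0.01,-1]]])

```text
time: 19.55
tool_pos: [0.5675, 0.2818, 0.0608]
orientation: [-1.921, -0.142, 0.096]
ft_force: [-8.6, -1.3, 4.8]
gripper_width: 0.0
```

Request:
move_arm(deltas=[[[0.4,0,0,0,0,-0.01,-1]]])

```text
time: 19.68
tool_pos: [0.5678, 0.2817, 0.0608]
orientation: [-1.923, -0.147, 0.095]
ft_force: [-10.6, -2.3, 6.6]
gripper_width: -0.002
```

Request:
move_arm(deltas=[[[0.5,0,0,0,0,0,-1]]])

```text
time: 19.8
tool_pos: [0.5677, 0.2815, 0.0608]
orientation: [-1.927, -0.14, 0.104]
ft_force: [-13.1, -2.1, 8.2]
gripper_width: 0.002
```

Request:
move_arm(deltas=[[[0.5,0,0,0,0,0,-1]]])

```text
time: 19.92
tool_pos: [0.5674, 0.2813, 0.0609]
orientation: [-1.931, -0.133, 0.113]
ft_force: [-13.2, -2.9, 10.2]
gripper_width: -0.001
```

Run:
```python
from h import *
st()
a=snap('scene','s13');b=snap('top','t13')
cv2.imwrite('pics/s13c.png',np.hstack([cv2.resize(a[130:230,290:390,::-1],None,fx=4,fy=4,interpolation=cv2.INTER_CUBIC),cv2.resize(b[150:250,90:190,::-1],None,fx=4,fy=4,interpolation=cv2.INTER_CUBIC)]))
```

```text
t 19.93 box [ 30.5 149.2  60.9] world [0.5674 0.2813 0.0609] 
xdir [ 1.     0.002 -0.015] app [-0.013 -0.355 -0.935] F(box) [-13.5   -0.93  10.19] g -0.001 q [-0.51  0.99 -0.41  1.45  0.7   1.12 -1.07]
TIP box mm [ 31.  162.7  96.5] world [0.5659 0.2947 0.0965]
```

View pics/s13c.png

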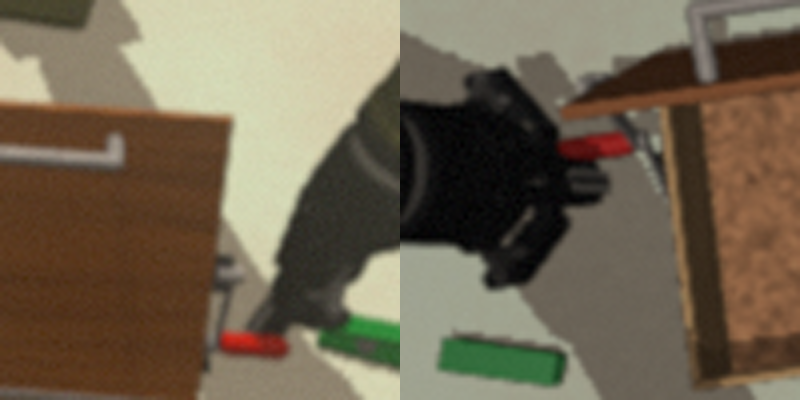

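Run:
```python
from h import *
s=np.radians(20);L=RT([1,0,0],[0,-np.sin(s),-np.cos(s)])
cp=np.array([.5397,-.2197,0]);print(wb(cp))
V=RT([0,-1,0],[0,0,-1])
tplan([(bw([-.02,.165,.1]),L),(bw([-.06,.165,.22]),L),(cp+[-.03,0,.2],V),(cp+[0,0,.09],V)],.95,step=.05,ang=.16)
```

```text
[-0.06969349 -0.34240717  0.        ]
[[[-2.53, -0.18, 0.09, 0.007, 0.003, -0.007, 0.95],
[-2.52, -0.19, 0.08, 0.007, 0.004, -0.006, 0.95],
[-1.33, -3.76, -1.37, 0.0, 0.0, 0.0, 0.95],
[-1.34, -3.76, -1.37, 0.0, 0.0, 0.0, 0.95],
[-1.33, -3.75, -1.36, 0.0, 0.0, 0.0, 0.95],
[-0.36, 1.71, -4.12, 0.025, 0.141, 0.025, 0.95],
[0.27, 1.62, -4.16, 0.025, 0.141, 0.025, 0.95],
[0.9, 1.49, -4.12, 0.025, 0.142, 0.025, 0.95],
[1.5, 1.36, -3.99, 0.025, 0.141, 0.025, 0.95],
[2.09, 1.22, -3.77, 0.025, 0.141, 0.024, 0.95]]]
[[[2.62, 1.07, -3.46, 0.025, 0.141, 0.025, 0.95],
[3.11, 0.92, -3.08, 0.024, 0.141, 0.025, 0.95],
[3.54, 0.77, -2.63, 0.025, 0.142, 0.025, 0.95],
[3.89, 0.61, -2.13, 0.025, 0.141, 0.025, 0.95],
[4.16, 0.47, -1.56, 0.025, 0.141, 0.025, 0.95],
[4.36, 0.33, -0.98, 0.025, 0.141, 0.025, 0.95],
[0.14, 3.67, 0.99, 0.0, 0.0, 0.0, 0.95],
[0.15, 3.66, 0.99, 0.0, 0.0, 0.0, 0.95],
[0.14, 3.67, 0.99, 0.0, 0.0, 0.0, 0.95]]]
```

Request:
move_arm(deltas=[[[-2.5,-0.2,0.1,0.007,0.003,-0.007,-1],[-2.5,-0.2,0.1,0.007,0.003,-0.007,-1],[-1.3,-3.8,-1.4,0,0,0,-1],[-1.3,-3.8,-1.4,0,0,0,-1],[-1.3,-3.8,-1.4,0,0,0,-1]]])

```text
time: 20.65
tool_pos: [0.4789, 0.2704, 0.1858]
orientation: [-1.918, -0.141, 0.098]
ft_force: [0.2, 0.6, 0.4]
gripper_width: -0.003
```

Run:
```python
from h import *
st()
cp=np.array([.5397,-.2197,0])
V=RT([0,-1,0],[0,0,-1])
tplan([(cp+[-.03,0,.2],V)],.95,step=.045,ang=.16)
```

```text
t 20.65 box [-58.7 151.4 185.8] world [0.4789 0.2704 0.1858] 
xdir [1.    0.001 0.   ] app [ 0.001 -0.344 -0.939] F(box) [0.26 0.53 0.38] g -0.003 q [-0.53  0.73 -0.47  1.64  0.61  1.17 -1.12]
TIP box mm [-58.7 164.4 221.5] world [0.477  0.2834 0.2215]
[[[-0.37, 1.73, -4.1, 0.025, 0.141, 0.025, 0.95],
[0.25, 1.63, -4.16, 0.025, 0.142, 0.025, 0.95],
[0.88, 1.52, -4.11, 0.025, 0.141, 0.025, 0.95],
[1.48, 1.38, -3.98, 0.025, 0.141, 0.025, 0.95],
[2.07, 1.24, -3.77, 0.025, 0.141, 0.025, 0.95],
[2.61, 1.09, -3.46, 0.025, 0.142, 0.025, 0.95],
[3.1, 0.94, -3.08, 0.025, 0.141, 0.026, 0.95],
[3.52, 0.78, -2.64, 0.025, 0.141, 0.025, 0.95],
[3.88, 0.63, -2.13, 0.025, 0.141, 0.025, 0.95],
[4.15, 0.48, -1.58, 0.025, 0.142, 0.025, 0.95]]]
[[[4.35, 0.35, -0.98, 0.025, 0.141, 0.025, 0.95]]]
```

Request:
move_arm(deltas=[[[-0.4,1.7,-4.1,0.025,0.141,0.025,-1],[0.3,1.6,-4.2,0.025,0.141,0.025,-1],[0.9,1.5,-4.1,0.025,0.141,0.025,-1],[1.5,1.4,-4,0.025,0.141,0.025,-1],[2.1,1.2,-3.8,0.025,0.141,0.025,0],[2.6,1.1,-3.5,0.025,0.141,0.025,0.95],[3.1,0.9,-3.1,0.025,0.141,0.025,0.95],[3.5,0.8,-2.6,0.025,0.141,0.025,0.95],[3.9,0.6,-2.1,0.025,0.141,0.025,0.95],[4.2,0.5,-1.6,0.025,0.141,0.025,0.95]]])

```text
time: 21.9
tool_pos: [0.5176, -0.1812, 0.1653]
orientation: [-1.32, 1.003, -1.031]
ft_force: [0.8, -0.4, 0.2]
gripper_width: 0.977
```

Run:
```python
from h import *
st()
cp=np.array([.5397,-.2197,0])
V=RT([0,-1,0],[0,0,-1])
tplan([(cp+[0,0,.12],V)],.95,step=.045,ang=.16)
a=snap('scene','s14');b=snap('top','t14')
cv2.imwrite('pics/s14c.png',np.hstack([cv2.resize(a[110:290,240:400,::-1],None,fx=2.5,fy=2.5,interpolation=cv2.INTER_CUBIC),cv2.resize(b[120:300,130:290,::-1],None,fx=2.5,fy=2.5,interpolation=cv2.INTER_CUBIC)]))
cv2.imwrite('pics/t14c.png',cv2.resize(b[150:300,280:440,::-1],None,fx=4,fy=4,interpolation=cv2.INTER_CUBIC))
```

```text
t 21.9 box [ -85.9 -301.1  165.3] world [ 0.5176 -0.1812  0.1653] 
xdir [ 0.112 -0.994  0.013] app [ 0.012 -0.012 -1.   ] F(box) [ 0.73 -0.49  0.24] g 0.977 q [ 0.4   0.62 -0.25  1.84  0.24  0.69 -1.3 ]
TIP box mm [ -86.4 -300.7  203.3] world [ 0.5171 -0.1808  0.2033]
[[[1.39, 2.8, 0.35, -0.004, 0.037, 0.004, 0.95],
[1.39, 2.79, 0.42, -0.004, 0.038, 0.004, 0.95],
[1.38, 2.79, 0.48, -0.004, 0.037, 0.005, 0.95]]]
```

View pics/s14c.png

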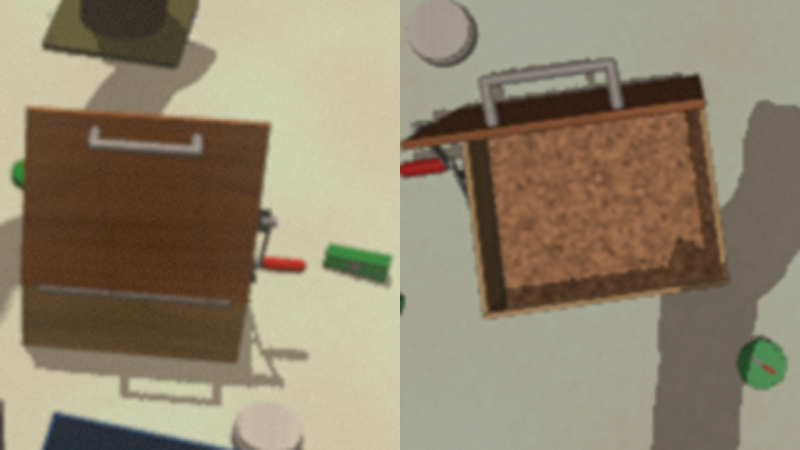

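View pics/t14c.png

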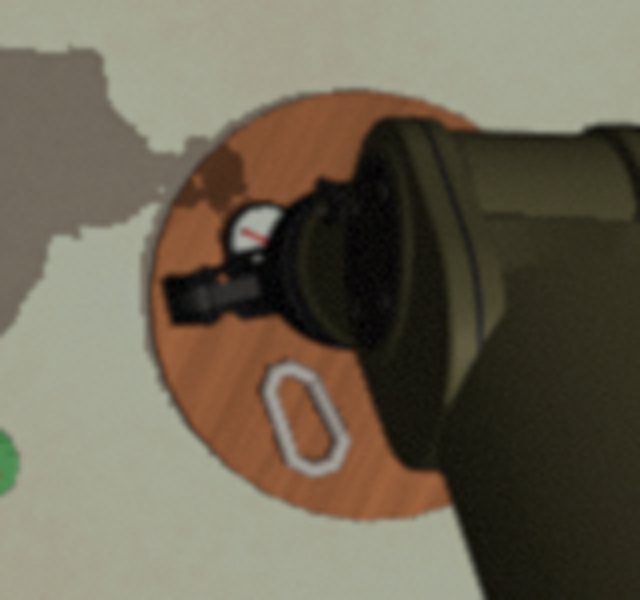

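Request:
move_arm(deltas=[[[1.4,2.8,0.4,0,0.038,0.004,0.95],[1.4,2.8,0.4,0,0.038,0.004,0.95],[1.4,2.8,0.5,0,0.037,0.005,0.95],[0,0,0,0,0,0,0.95]]])

```text
time: 22.5
tool_pos: [0.542, -0.232, 0.0805]
orientation: [-1.264, 1.098, -1.122]
ft_force: [-0.6, 0.6, -0.8]
gripper_width: 0.975
```

Run:
```python
from h import *
st()
cp=np.array([.5397,-.2197,0])
V=RT([0,-1,0],[0,0,-1])
tplan([(cp+[0,0,.05],V),(cp+[0,0,.021],V)],.95,step=.03,ang=.16)
```

```text
t 22.5 box [ -69.2 -354.9   80.5] world [ 0.542  -0.232   0.0805] 
xdir [-0.013 -1.     0.008] app [ 0.013 -0.008 -1.   ] F(box) [-0.46  0.66 -0.77] g 0.975 q [ 0.44  0.79 -0.19  1.79  0.25  0.57 -1.35]
TIP box mm [ -69.7 -354.6  118.5] world [ 0.5414 -0.2317  0.1185]
[[[-0.43, 2.28, -0.05, -0.004, -0.004, 0.003, 0.95],
[-0.43, 2.28, -0.04, -0.005, -0.005, 0.002, 0.95],
[-0.43, 2.28, -0.03, -0.004, -0.004, 0.003, 0.95],
[0.0, 2.9, 0.0, 0.0, 0.0, 0.0, 0.95]]]
```

Request:
move_arm(deltas=[[[-0.4,2.3,0,-0.004,-0.004,0.003,0.95],[-0.4,2.3,0,-0.004,-0.004,0.002,0.95],[-0.4,2.3,0,-0.004,-0.004,0.003,0.95],[0,0,0,0,0,0,0.95]]])

```text
time: 23.0
tool_pos: [0.5458, -0.2172, 0.015]
orientation: [-1.273, 1.088, -1.1]
ft_force: [0.6, 0.3, 0.5]
gripper_width: 0.974
```

Run:
```python
from h import *
st()
cp=np.array([.5397,-.2197,0])
V=RT([0,-1,0],[0,0,-1])
tplan([(cp+[0,0,.021],V)],.95,step=.012,ang=.16)
a=snap('scene','s15')
cv2.imwrite('pics/s15c.png',cv2.resize(a[130:230,110:230,::-1],None,fx=5,fy=5,interpolation=cv2.INTER_CUBIC))
```

```text
t 23.0 box [ -63.3 -340.8   15. ] world [ 0.5458 -0.2172  0.015 ] 
xdir [ 0.008 -1.     0.002] app [ 0.009 -0.002 -1.   ] F(box) [0.61 0.17 0.53] g 0.974 q [ 0.39  0.89 -0.16  1.81  0.28  0.45 -1.38]
TIP box mm [ -63.6 -340.7   53. ] world [ 0.5455 -0.2172  0.053 ]
[[[0.05, 1.07, -0.22, -0.003, 0.003, 0.001, 0.95],
[0.05, 1.06, -0.22, -0.003, 0.002, 0.0, 0.95],
[0.05, 1.07, -0.22, -0.003, 0.003, 0.001, 0.95]]]
```

View pics/s15c.png

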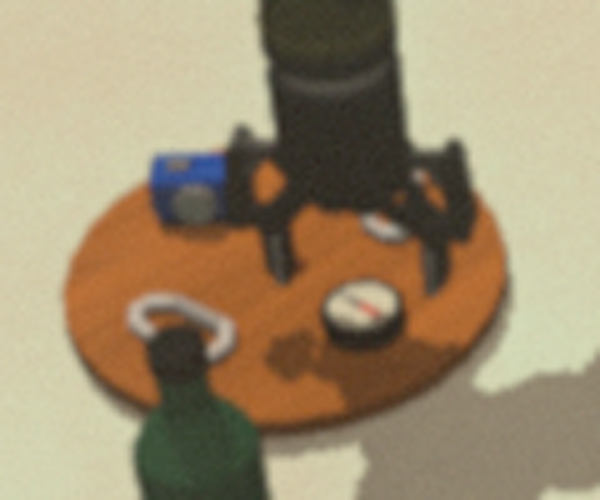

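Run:
```python
from h import *
print(onz('scene',110+363/5-.4,130+305/5-.4,.04))
# finger tips measured (285,278) and (432,290): ray at z = ?
for z in (.053,.066):
  for u,v in ((283,280),(432,292)): print(z,onz('scene',110+u/5-.4,130+v/5-.4,z))
```

```text
[ 0.53581727 -0.21943225  0.04      ]
0.053 [ 0.54038173 -0.2684874   0.053     ]
0.053 [ 0.5272363 -0.1766796  0.053    ]
0.066 [ 0.55402012 -0.26111684  0.066     ]
0.066 [ 0.54105397 -0.17056118  0.066     ]
```

Request:
move_arm(deltas=[[[0.1,1.1,-0.3,0,0.003,0,0.95],[0.1,1.1,-0.2,0,0.002,0,0.95],[0.1,0.9,-0.2,0,0.003,0,0.95],[0,0,0,0,0,0,0.95]]])

```text
time: 23.55
tool_pos: [0.542, -0.2232, -0.0141]
orientation: [-1.267, 1.089, -1.112]
ft_force: [0.0, -0.0, 0.3]
gripper_width: 0.976
```

Run:
```python
from h import *
st()
```

```text
t 23.55 box [ -67.9 -346.2  -14.1] world [ 0.542  -0.2232 -0.0141] 
xdir [-0.001 -1.     0.006] app [ 0.015 -0.006 -1.   ] F(box) [ 0.   -0.04  0.34] g 0.976 q [ 0.39  0.94 -0.14  1.83  0.3   0.37 -1.39]
TIP box mm [ -68.5 -346.    23.9] world [ 0.5414 -0.223   0.0239]
```

Request:
move_arm(deltas=[[[-0.3,0.2,-0.2,0,0,0,0.95],[0,0,0,0,0,0,-1],[0,0,0,0,0,0,-1],[0,0,0,0,0,0,-1],[0,0,0,0,0,0,-1],[0,0,0,0,0,0,-1]]], squeeze=30)

```text
time: 24.3
tool_pos: [0.54, -0.2204, -0.0156]
orientation: [-1.266, 1.088, -1.113]
ft_force: [0.7, 1.4, -1.0]
gripper_width: 0.599
```

Run:
```python
from h import *
st()
a=snap('scene','s16')
cv2.imwrite('pics/s16c.png',cv2.resize(a[130:230,110:230,::-1],None,fx=5,fy=5,interpolation=cv2.INTER_CUBIC))
```

```text
t 24.3 box [ -69.5 -343.1  -15.6] world [ 0.54   -0.2204 -0.0156] 
xdir [-0.001 -1.     0.006] app [ 0.016 -0.006 -1.   ] F(box) [ 0.93  1.28 -1.  ] g 0.599 q [ 0.39  0.94 -0.13  1.84  0.3   0.36 -1.4 ]
TIP box mm [ -70.1 -342.9   22.4] world [ 0.5394 -0.2202  0.0224]
```

View pics/s16c.png

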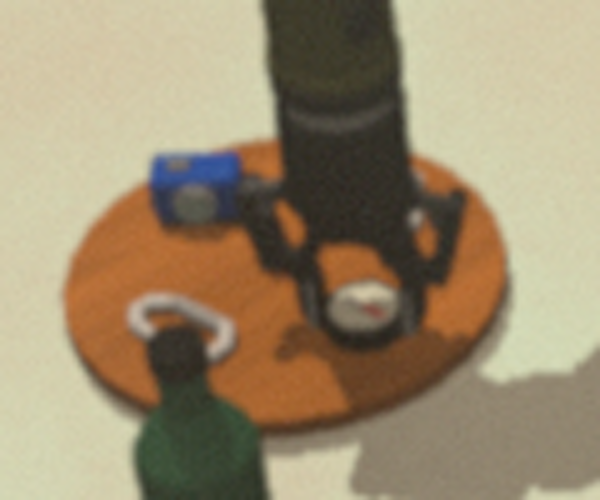

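Run:
```python
from h import *
p,M,o=cur();V=RT([0,-1,0],[0,0,-1]);cp=p-OFF*M[:,1]
tplan([(cp+[0,0,.03],M),(cp+[0,0,.19],M),(bw([-.05,-.12,.2]),V),(bw([-.045,0,.18]),V)],-1,step=.042,ang=.16)
```

```text
[[[0.02, -3.0, 0.05, 0.0, 0.0, 0.0, -1.0],
[0.02, -4.0, 0.06, 0.0, 0.0, 0.0, -1.0],
[0.03, -4.0, 0.06, 0.0, 0.0, 0.0, -1.0],
[0.02, -4.0, 0.06, 0.0, 0.0, 0.0, -1.0],
[0.02, -4.0, 0.07, 0.0, 0.0, 0.0, -1.0],
[-3.72, 0.19, 0.32, -0.003, 0.0, 0.001, -1.0],
[-3.72, 0.19, 0.32, -0.002, 0.0, 0.001, -1.0],
[-3.72, 0.19, 0.32, -0.003, 0.0, 0.001, -1.0],
[-3.72, 0.2, 0.32, -0.002, -0.001, 0.001, -1.0],
[-3.71, 0.2, 0.32, -0.003, 0.0, 0.001, -1.0]]]
[[[-3.72, 0.21, 0.32, -0.003, 0.0, 0.001, -1.0],
[-4.0, 0.67, 0.17, 0.0, 0.0, 0.0, -1.0],
[-4.0, 0.66, 0.17, 0.0, 0.0, 0.0, -1.0],
[-4.0, 0.67, 0.17, 0.0, 0.0, 0.0, -1.0]]]
```

Request:
move_arm(deltas=[[[0,-2,0,0,0,0,-1],[0,-4,0.1,0,0,0,-1],[0,-4,0.1,0,0,0,-1],[0,-4,0.1,0,0,0,-1],[0,-4,0.1,0,0,0,-1],[-3.7,0,0.3,0,0,0,-1],[-3.7,0,0.3,0,0,0,-1],[-3.7,0,0.3,0,0,0,-1],[-3.7,0,0.3,0,0,0,-1],[-3.7,0,0.3,0,0,0,-1]]])

```text
time: 25.6
tool_pos: [0.5303, -0.0338, 0.1818]
orientation: [-1.258, 1.083, -1.129]
ft_force: [0.2, -0.4, -0.7]
gripper_width: 0.596
```

Run:
```python
from h import *
st()
V=RT([0,-1,0],[0,0,-1])
tplan([(bw([-.045,0,.18]),V)],-1,step=.042,ang=.16)
```

```text
t 25.6 box [ -52.  -157.2  181.8] world [ 0.5303 -0.0338  0.1818] 
xdir [-0.01  -1.     0.013] app [ 0.027 -0.013 -1.   ] F(box) [ 0.18 -0.39 -0.72] g 0.596 q [ 0.1   0.57 -0.2   1.89  0.2   0.67 -1.66]
TIP box mm [ -53.  -156.7  219.8] world [ 0.5292 -0.0335  0.2198]
[[[-3.94, 0.95, 0.11, -0.007, -0.002, 0.003, -1.0],
[-3.94, 0.96, 0.13, -0.007, -0.003, 0.003, -1.0],
[-3.94, 0.97, 0.14, -0.006, -0.002, 0.004, -1.0],
[-3.93, 0.98, 0.16, -0.007, -0.002, 0.003, -1.0]]]
```

Request:
move_arm(deltas=[[[-3.9,0.9,0.1,-0.007,0,0.003,-1],[-3.9,0.9,0.1,-0.007,0,0.003,-1],[-3.9,0.9,0.1,-0.007,0,0.003,-1],[-3.9,1,0.1,-0.007,0,0.003,-1],[0,0,0,0,0,0,-1]]])

```text
time: 26.22
tool_pos: [0.5132, 0.1306, 0.1498]
orientation: [-1.266, 1.1, -1.105]
ft_force: [-0.3, 0.1, -0.5]
gripper_width: 0.592
```

Run:
```python
from h import *
st()
V=RT([0,-1,0],[0,0,-1])
tplan([(bw([-.045,0,.10]),V),(bw([-.045,0,.025]),V)],-1,step=.025,ang=.16)
a=snap('scene','s17');b=snap('top','t17')
cv2.imwrite('pics/s17c.png',np.hstack([cv2.resize(a[80:260,240:400,::-1],None,fx=2.5,fy=2.5,interpolation=cv2.INTER_CUBIC),cv2.resize(b[120:300,130:290,::-1],None,fx=2.5,fy=2.5,interpolation=cv2.INTER_CUBIC)]))
```

```text
t 26.23 box [-45.    8.  149.8] world [0.5132 0.1306 0.1498] 
xdir [-0.003 -1.    -0.002] app [ 0.007  0.002 -1.   ] F(box) [-0.3   0.13 -0.52] g 0.592 q [-0.23  0.62 -0.18  1.91  0.18  0.62 -1.94]
TIP box mm [-45.3   7.9 187.8] world [0.513  0.1305 0.1878]
[[[0.2, 2.19, -0.02, -0.002, -0.001, -0.001, -1.0],
[0.21, 2.2, -0.01, -0.002, -0.001, 0.0, -1.0],
[0.2, 2.19, 0.0, -0.001, 0.0, -0.001, -1.0],
[0.2, 2.2, -0.01, -0.002, -0.001, 0.0, -1.0],
[0.0, 2.5, 0.0, 0.0, 0.0, 0.0, -1.0],
[0.0, 2.5, 0.0, 0.0, 0.0, 0.0, -1.0],
[0.0, 2.5, 0.0, 0.0, 0.0, 0.0, -1.0]]]
```

View pics/s17c.png

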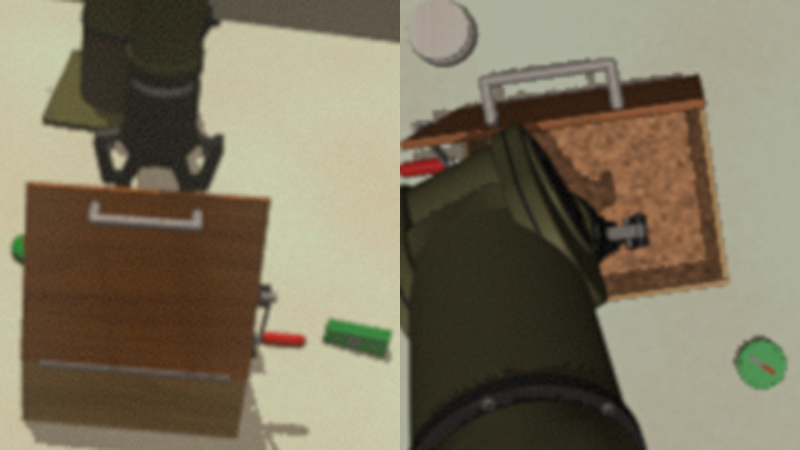

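Run:
```python
from h import *
for z in (.3,.35,.4,.45): print(z,wb(onz('top',176,170,z)), wb(onz('top',195,195,z)))
```

```text
0.3 [0.04544401 0.02835958 0.3       ] [-0.00738397 -0.00205434  0.3       ]
0.35 [0.03658758 0.01877171 0.35      ] [-0.01264913 -0.00957466  0.35      ]
0.4 [0.02773115 0.00918384 0.4       ] [-0.0179143  -0.01709498  0.4       ]
0.45 [ 1.88747142e-02 -4.04024985e-04  4.50000000e-01] [-0.02317947 -0.0246153   0.45      ]
```

Request:
move_arm(deltas=[[[0.2,2.2,-0.1,-0.002,0,0,-1],[0.2,2.2,-0.1,-0.002,0,0,-1],[0.2,2.2,-0.1,0,0,0,-1],[0.2,2.2,-0.1,0,0,0,-1],[0,2,0,0,0,0,-1],[0,0,0,0,0,0,-1]]])

```text
time: 27.08
tool_pos: [0.5166, 0.1059, 0.0447]
orientation: [-1.26, 1.108, -1.129]
ft_force: [-0.4, 0.6, -0.1]
gripper_width: 0.595
```

Run:
```python
from h import *
st()
V=RT([0,-1,0],[0,0,-1])
tplan([(bw([-.05,0,.025]),V)],-1,step=.02,ang=.16)
a=snap('scene','s18');b=snap('top','t18')
cv2.imwrite('pics/s18c.png',np.hstack([cv2.resize(a[80:260,240:400,::-1],None,fx=2.5,fy=2.5,interpolation=cv2.INTER_CUBIC),cv2.resize(b[120:300,130:290,::-1],None,fx=2.5,fy=2.5,interpolation=cv2.INTER_CUBIC)]))
```

```text
t 27.07 box [-45.2 -16.9  44.7] world [0.5166 0.1059 0.0447] 
xdir [-0.024 -1.     0.007] app [ 0.011 -0.007 -1.   ] F(box) [-0.3   0.61 -0.13] g 0.595 q [-0.23  0.8  -0.1   1.99  0.24  0.35 -1.98]
TIP box mm [-45.7 -16.6  82.7] world [0.5161 0.1061 0.0827]
[[[-0.43, 1.44, -0.15, -0.003, -0.006, 0.002, -1.0],
[-0.42, 1.44, -0.14, -0.003, -0.006, 0.001, -1.0],
[-0.43, 1.44, -0.13, -0.003, -0.006, 0.002, -1.0],
[-0.42, 1.44, -0.12, -0.003, -0.006, 0.002, -1.0]]]
```

View pics/s18c.png

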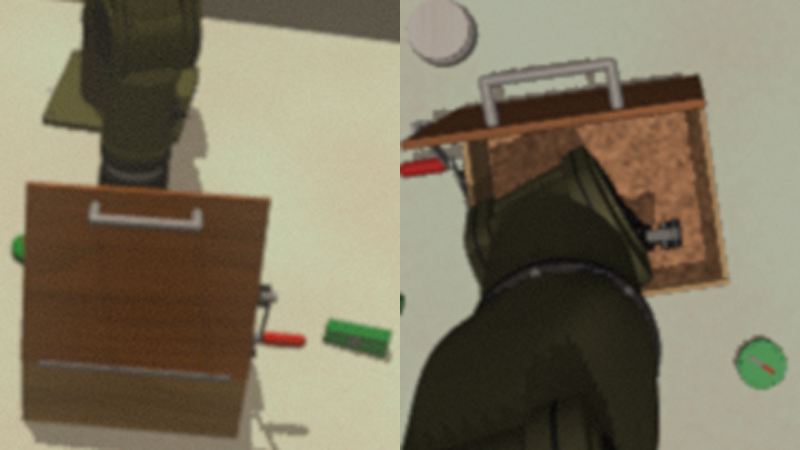

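Request:
move_arm(deltas=[[[-0.4,1.5,-0.1,0,-0.006,0,-1],[-0.4,1.5,-0.1,0,-0.006,0,-1],[-0.3,1.5,-0.1,0,-0.006,0,-1],[0,1,0,0,0,0,-1]]])

```text
time: 27.68
tool_pos: [0.5159, 0.1185, -0.0105]
orientation: [-1.261, 1.089, -1.116]
ft_force: [0.7, 0.0, -1.5]
gripper_width: 0.597
```

Run:
```python
from h import *
st()
```

```text
t 27.68 box [-44.1  -4.4 -10.5] world [ 0.5159  0.1185 -0.0105] 
xdir [-0.005 -1.     0.005] app [ 0.019 -0.005 -1.   ] F(box) [ 0.72 -0.09 -1.49] g 0.597 q [-0.28  0.9  -0.06  2.01  0.26  0.22 -2.  ]
TIP box mm [-44.9  -4.2  27.5] world [0.5151 0.1186 0.0275]
```

Contact is expected at tip z ≈ 7–8 mm; 20 mm to go.

Request:
move_arm(deltas=[[[0,0.8,0,0,0,0,-1],[0,0.6,0,0,0,0,-1]]])

```text
time: 27.92
tool_pos: [0.5157, 0.1183, -0.0262]
orientation: [-1.263, 1.09, -1.116]
ft_force: [1.1, -0.5, -0.3]
gripper_width: 0.595
```

Request:
move_arm(deltas=[[[0,0.2,0,0,0,0,-1]]])

```text
time: 28.05
tool_pos: [0.5157, 0.1182, -0.0287]
orientation: [-1.263, 1.09, -1.116]
ft_force: [0.3, 0.3, -1.0]
gripper_width: 0.598
```

Request:
move_arm(deltas=[[[0,0.2,0,0,0,0,-1]]])

```text
time: 28.18
tool_pos: [0.516, 0.1181, -0.0306]
orientation: [-1.263, 1.09, -1.116]
ft_force: [0.1, 0.6, -1.4]
gripper_width: 0.595
```

Request:
move_arm(deltas=[[[0,0.1,0,0,0,0,-1]]])

```text
time: 28.3
tool_pos: [0.516, 0.1181, -0.0308]
orientation: [-1.262, 1.089, -1.117]
ft_force: [-2.8, 0.1, 13.6]
gripper_width: 0.596
```

Run:
```python
from h import *
st()
```

```text
t 28.3 box [-44.1  -4.8 -30.8] world [ 0.516   0.1181 -0.0308] 
xdir [-0.005 -1.     0.006] app [ 0.018 -0.006 -1.   ] F(box) [-2.77  0.55 13.61] g 0.596 q [-0.29  0.94 -0.05  2.01  0.26  0.18 -2.  ]
TIP box mm [-44.8  -4.6   7.2] world [0.5153 0.1182 0.0072]
```

Request:
move_arm(deltas=[[[0,0,0,0,0,0,0.5],[0,0,0,0,0,0,0.7],[0,0,0,0,0,0,0.7],[0,0,0,0,0,0,0.7],[0,-2,0,0,0,0,0.7],[0,-3,0,0,0,0,0.7],[0,-4,0,0,0,0,0.7],[0,-4,0,0,0,0,0.7]]])

```text
time: 29.3
tool_pos: [0.5117, 0.1178, 0.1003]
orientation: [-1.267, 1.092, -1.115]
ft_force: [0.0, 0.2, 0.0]
gripper_width: 0.852
```

Run:
```python
from h import *
st()
b=snap('top','t19')
cv2.imwrite('pics/t19c.png',cv2.resize(b[130:290,130:290,::-1],None,fx=3.5,fy=3.5,interpolation=cv2.INTER_CUBIC))
```

```text
t 29.3 box [-48.3  -4.4 100.3] world [0.5117 0.1178 0.1003] 
xdir [-0.005 -1.     0.007] app [ 0.013 -0.007 -1.   ] F(box) [0.06 0.16 0.05] g 0.852 q [-0.23  0.7  -0.14  1.97  0.22  0.48 -1.96]
TIP box mm [-48.8  -4.2 138.3] world [0.5112 0.118  0.1383]
```

View pics/t19c.png

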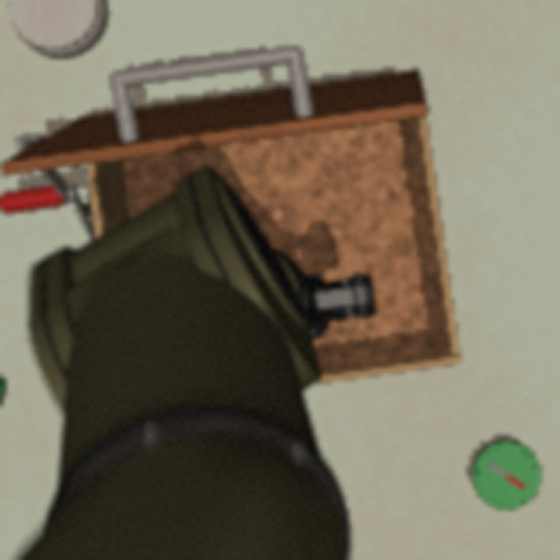

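Run:
```python
from h import *
s=np.radians(20);L=RT([1,0,0],[0,-np.sin(s),-np.cos(s)])
tplan([(bw([-.05,.05,.25]),RT([.3,-1,0],[0,0,-1])),(bw([-.03,.22,.30]),L),(bw([.1,.22,.28]),L)],-1,step=.05,ang=.16)
```

```text
[[[-1.78, -3.59, -0.09, -0.006, -0.099, 0.003, -1.0],
[-1.79, -3.58, 0.07, -0.007, -0.099, 0.003, -1.0],
[-1.79, -3.57, 0.21, -0.006, -0.099, 0.003, -1.0],
[-1.61, -0.58, 0.72, -0.033, -0.141, -0.025, -1.0],
[-1.47, -0.65, 0.91, -0.034, -0.14, -0.024, -1.0],
[-1.32, -0.71, 1.09, -0.033, -0.141, -0.025, -1.0],
[-1.14, -0.78, 1.23, -0.034, -0.14, -0.025, -1.0],
[-0.94, -0.86, 1.35, -0.033, -0.141, -0.025, -1.0],
[-0.71, -0.92, 1.44, -0.033, -0.14, -0.025, -1.0],
[-0.49, -0.98, 1.5, -0.034, -0.141, -0.024, -1.0]]]
[[[-0.25, -1.05, 1.51, -0.033, -0.141, -0.025, -1.0],
[-0.01, -1.09, 1.49, -0.033, -0.14, -0.025, -1.0],
[4.33, 0.63, 0.23, 0.0, 0.0, 0.0, -1.0],
[4.34, 0.62, 0.23, 0.0, 0.0, 0.0, -1.0],
[4.33, 0.63, 0.22, 0.0, 0.0, 0.0, -1.0]]]
```

Request:
move_arm(deltas=[[[-1.8,-3.6,-0.1,-0.006,-0.1,0,0.7],[-1.8,-3.6,0.1,-0.006,-0.1,0,-1],[-1.8,-3.6,0.2,-0.006,-0.1,0,-1],[-1.6,-0.6,0.7,-0.033,-0.14,-0.025,-1],[-1.5,-0.7,0.9,-0.034,-0.14,-0.025,-1],[-1.3,-0.7,1.1,-0.033,-0.14,-0.025,-1],[-1.1,-0.8,1.2,-0.034,-0.14,-0.025,-1],[-0.9,-0.9,1.4,-0.033,-0.14,-0.025,-1],[-0.7,-0.9,1.4,-0.033,-0.14,-0.025,-1],[-0.5,-1,1.5,-0.034,-0.14,-0.025,-1]]])

```text
time: 30.6
tool_pos: [0.4975, 0.2946, 0.2569]
orientation: [-1.87, 0.067, -0.113]
ft_force: [0.2, 0.1, -0.5]
gripper_width: 0.001
```

Run:
```python
from h import *
st()
s=np.radians(20);L=RT([1,0,0],[0,-np.sin(s),-np.cos(s)])
tplan([(bw([-.02,.22,.30]),L),(bw([.1,.215,.27]),L),(bw([.1,.185,.15]),L)],-1,step=.045,ang=.16)
```

```text
t 30.6 box [-36.7 172.5 256.9] world [0.4975 0.2946 0.2569] 
xdir [ 0.968 -0.247  0.044] app [-0.032 -0.296 -0.955] F(box) [ 0.17  0.08 -0.54] g 0.001 q [-0.51  0.69 -0.46  1.46  0.49  1.34 -1.21]
TIP box mm [-35.5 183.8 293.2] world [0.4971 0.3059 0.2932]
[[[0.4, -0.89, 1.69, -0.022, -0.125, -0.019, -1.0],
[0.62, -0.91, 1.6, -0.023, -0.126, -0.019, -1.0],
[4.0, 0.99, 0.19, 0.0, 0.0, 0.0, -1.0],
[4.0, 1.0, 0.18, 0.0, 0.0, 0.0, -1.0],
[4.0, 0.99, 0.19, 0.0, 0.0, 0.0, -1.0],
[0.0, 4.1, 0.43, 0.0, 0.0, 0.0, -1.0],
[0.0, 4.1, 0.43, 0.0, 0.0, 0.0, -1.0],
[0.0, 4.11, 0.43, 0.0, 0.0, 0.0, -1.0]]]
```

Request:
move_arm(deltas=[[[0.4,-0.9,1.7,-0.022,-0.125,-0.019,-1],[0.6,-0.9,1.6,-0.023,-0.126,-0.019,-1],[4,1,0.2,0,0,0,-1],[4,1,0.2,0,0,0,-1],[4,1,0.2,0,0,0,-1],[0,4.1,0.8,0,0,0,-1],[0,4.1,0.8,0,0,0,-1],[0,0,0,0,0,0,-1]]])

```text
time: 31.6
tool_pos: [0.6311, 0.3376, 0.144]
orientation: [-1.917, -0.153, 0.114]
ft_force: [0.4, -0.2, -0.4]
gripper_width: -0.003
```

Run:
```python
from h import *
st()
s=np.radians(20);L=RT([1,0,0],[0,-np.sin(s),-np.cos(s)])
tplan([(bw([.1,.18,.14]),L),(bw([.1,.168,.097]),L)],-1,step=.03,ang=.16)
a=snap('scene','s20');b=snap('top','t20')
cv2.imwrite('pics/s20c.png',np.hstack([cv2.resize(a[110:230,290:400,::-1],None,fx=3.5,fy=3.5,interpolation=cv2.INTER_CUBIC),cv2.resize(b[130:250,90:200,::-1],None,fx=3.5,fy=3.5,interpolation=cv2.INTER_CUBIC)]))
```

```text
t 31.6 box [101.7 195.7 144. ] world [0.6311 0.3376 0.144 ] 
xdir [ 1.     0.017 -0.005] app [ 0.001 -0.343 -0.939] F(box) [ 0.4  -0.26 -0.41] g -0.003 q [-0.53  1.   -0.46  1.1   0.66  1.4  -0.89]
TIP box mm [101.7 208.8 179.6] world [0.6292 0.3505 0.1796]
[[[-0.1, 2.36, -0.67, 0.001, 0.009, 0.0, -1.0],
[-0.09, 2.35, -0.67, 0.0, 0.009, 0.001, -1.0],
[0.0, 2.23, 0.17, 0.0, 0.0, 0.0, -1.0],
[0.0, 2.22, 0.18, 0.0, 0.0, 0.0, -1.0]]]
```

View pics/s20c.png

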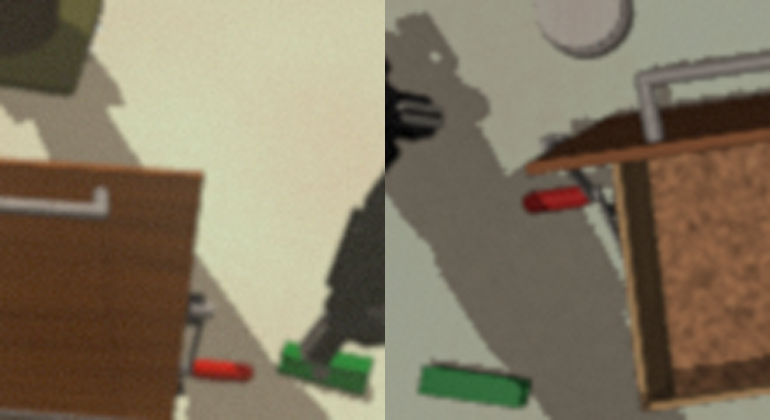

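Run:
```python
import cv2
b=cv2.imread('pics/t20.png');cv2.imwrite('pics/t20c.png',cv2.resize(b[130:290,130:290],None,fx=3.5,fy=3.5,interpolation=cv2.INTER_CUBIC))
```

```text
(no output)
```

View pics/t20c.png

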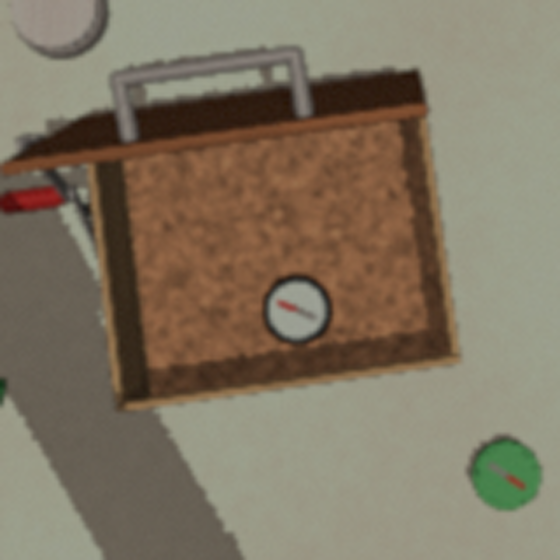

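Request:
move_arm(deltas=[[[-0.1,2.4,-0.7,0,0.009,0,-1],[-0.1,2.4,-0.7,0,0.009,0,-1],[0,2.2,0.1,0,0,0,-1],[0,2.2,0.1,0,0,0,-1],[0,0,0,0,0,0,-1]]])

```text
time: 32.33
tool_pos: [0.643, 0.3065, 0.0756]
orientation: [-1.898, -0.157, 0.076]
ft_force: [-0.9, -0.1, -0.1]
gripper_width: 0.001
```

Run:
```python
from h import *
st()
a=snap('scene','s21');b=snap('top','t21')
cv2.imwrite('pics/s21c.png',np.hstack([cv2.resize(a[110:230,290:400,::-1],None,fx=3.5,fy=3.5,interpolation=cv2.INTER_CUBIC),cv2.resize(b[130:250,90:200,::-1],None,fx=3.5,fy=3.5,interpolation=cv2.INTER_CUBIC)]))
```

```text
t 32.33 box [109.  163.2  75.6] world [0.643  0.3065 0.0756] 
xdir [1.    0.001 0.025] app [ 0.025 -0.327 -0.945] F(box) [-0.87  0.07 -0.13] g 0.001 q [-0.48  1.04 -0.44  1.22  0.71  1.22 -0.95]
TIP box mm [108.1 175.6 111.5] world [0.6403 0.3186 0.1115]
```

View pics/s21c.png

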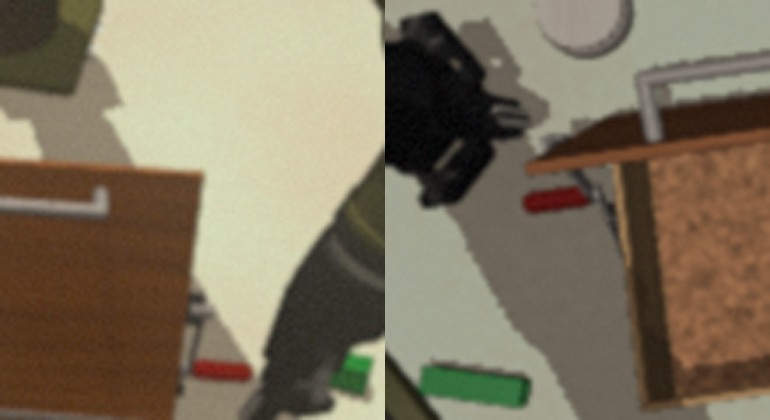

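Run:
```python
from h import *
s=np.radians(20);L=RT([1,0,0],[0,-np.sin(s),-np.cos(s)])
tplan([(bw([.1,.16,.097]),L)],-1,step=.03,ang=.16)
```

```text
[[[-1.04, 2.07, -1.2, -0.019, -0.007, 0.027, -1.0]]]
```

Request:
move_arm(deltas=[[[-0.5,1,-0.6,-0.01,-0.004,0.013,-1],[-0.5,1,-0.6,-0.01,-0.003,0.013,-1],[-0.8,0,0,0,0,0,-1],[-0.8,0,0,0,0,0,-1]]])

```text
time: 32.92
tool_pos: [0.6203, 0.2869, 0.0627]
orientation: [-1.916, -0.141, 0.096]
ft_force: [-0.3, 0.4, 0.3]
gripper_width: 0.002
```

Run:
```python
from h import *
st()
a=snap('scene','s22');b=snap('top','t22')
cv2.imwrite('pics/s22c.png',np.hstack([cv2.resize(a[110:230,290:400,::-1],None,fx=3.5,fy=3.5,interpolation=cv2.INTER_CUBIC),cv2.resize(b[130:250,90:200,::-1],None,fx=3.5,fy=3.5,interpolation=cv2.INTER_CUBIC)]))
```

```text
t 32.92 box [ 83.7 147.1  62.7] world [0.6203 0.2869 0.0627] 
xdir [ 1.    -0.     0.002] app [ 0.002 -0.342 -0.94 ] F(box) [-0.25  0.49  0.32] g 0.002 q [-0.47  1.03 -0.43  1.3   0.72  1.18 -0.99]
TIP box mm [ 83.6 160.2  98.4] world [0.6183 0.2998 0.0984]
```

View pics/s22c.png

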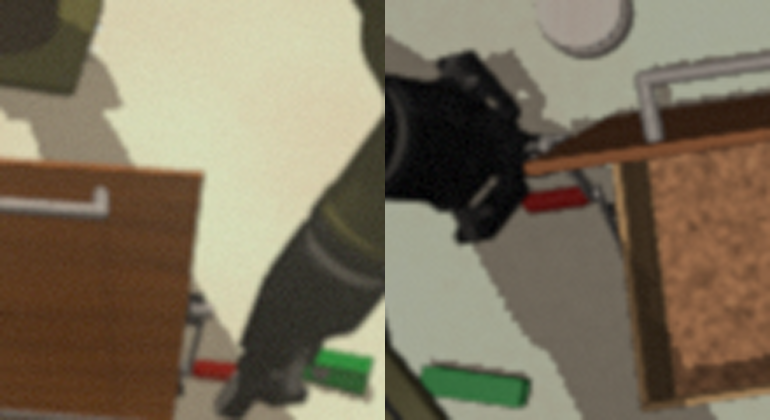

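Request:
move_arm(deltas=[[[-0.6,0,0,0,0,0,-1]]])

```text
time: 33.15
tool_pos: [0.614, 0.2863, 0.0631]
orientation: [-1.916, -0.142, 0.096]
ft_force: [0.1, -0.1, 0.3]
gripper_width: -0.002
```

Request:
move_arm(deltas=[[[-0.2,0,0,0,0,0,-1],[-0.2,0,0,0,0,0,-1]]])

```text
time: 33.4
tool_pos: [0.6096, 0.2862, 0.0634]
orientation: [-1.916, -0.143, 0.097]
ft_force: [3.0, -0.1, 0.7]
gripper_width: -0.001
```

Request:
move_arm(deltas=[[[-0.2,0,0,0,0,0,-1]]])

```text
time: 33.52
tool_pos: [0.6093, 0.2861, 0.0638]
orientation: [-1.915, -0.145, 0.093]
ft_force: [4.3, 2.3, 0.8]
gripper_width: -0.0
```

Request:
move_arm(deltas=[[[-0.2,0,0,0,0,0,-1]]])

```text
time: 33.65
tool_pos: [0.6089, 0.2861, 0.0642]
orientation: [-1.914, -0.147, 0.09]
ft_force: [4.2, 0.1, 0.7]
gripper_width: -0.004
```

Request:
move_arm(deltas=[[[-0.2,0,0,0,0,0,-1]]])

```text
time: 33.78
tool_pos: [0.6084, 0.286, 0.0647]
orientation: [-1.913, -0.149, 0.087]
ft_force: [5.5, 1.0, 1.2]
gripper_width: -0.001
```

Request:
move_arm(deltas=[[[-0.3,-0.1,0,0,0,0,-1],[-0.3,-0.1,0,0,0,0,-1]]])

```text
time: 34.02
tool_pos: [0.6045, 0.2855, 0.0676]
orientation: [-1.913, -0.151, 0.082]
ft_force: [4.9, 0.7, 2.0]
gripper_width: 0.001
```

Request:
move_arm(deltas=[[[-0.3,-0.1,0,0,0,0.005,-1],[-0.3,-0.1,0,0,0,0.005,-1]]])

```text
time: 34.28
tool_pos: [0.598, 0.2848, 0.0702]
orientation: [-1.915, -0.14, 0.089]
ft_force: [2.8, 0.7, 1.9]
gripper_width: -0.006
```

Request:
move_arm(deltas=[[[-0.3,-0.1,0,0,0,0.005,-1],[-0.3,-0.1,0,0,0,0.005,-1]]])

```text
time: 34.52
tool_pos: [0.5904, 0.2845, 0.0718]
orientation: [-1.916, -0.129, 0.098]
ft_force: [2.4, -0.3, 2.0]
gripper_width: 0.002
```

Run:
```python
from h import *
st()
```

```text
t 34.52 box [ 53.8 149.1  71.8] world [0.5904 0.2845 0.0718] 
xdir [ 1.    -0.008 -0.006] app [-0.008 -0.341 -0.94 ] F(box) [ 2.36 -0.7   1.99] g 0.002 q [-0.48  1.   -0.44  1.39  0.71  1.16 -1.04]
TIP box mm [ 54.1 162.1 107.5] world [0.5888 0.2974 0.1075]
```

Request:
move_arm(deltas=[[[-0.4,0.1,0,0,0,0,-1],[-0.4,0.1,0,0,0,0,-1],[-0.4,0.1,0,0,0,0,-1],[-0.4,0,0,0,0,0,-1]]])

```text
time: 35.02
tool_pos: [0.5739, 0.2823, 0.069]
orientation: [-1.914, -0.13, 0.098]
ft_force: [3.7, 0.2, 1.6]
gripper_width: -0.0
```

Request:
move_arm(deltas=[[[-0.4,0.1,0,0,0,0,-1],[-0.4,0.1,0,0,0,0,-1],[-0.4,0.1,0,0,0,0,-1]]])

```text
time: 35.4
tool_pos: [0.5611, 0.2798, 0.0661]
orientation: [-1.913, -0.13, 0.098]
ft_force: [2.8, 1.2, 2.0]
gripper_width: -0.002
```

Run:
```python
from h import *
st()
a=snap('scene','s23');b=snap('top','t23')
cv2.imwrite('pics/s23c.png',np.hstack([cv2.resize(a[110:230,290:400,::-1],None,fx=3.5,fy=3.5,interpolation=cv2.INTER_CUBIC),cv2.resize(b[130:250,90:200,::-1],None,fx=3.5,fy=3.5,interpolation=cv2.INTER_CUBIC)]))
```

```text
t 35.4 box [ 24.  148.7  66.1] world [0.5611 0.2798 0.0661] 
xdir [ 1.    -0.007 -0.005] app [-0.007 -0.339 -0.941] F(box) [2.94 0.77 1.95] g -0.002 q [-0.49  0.97 -0.44  1.49  0.72  1.1  -1.1 ]
TIP box mm [ 24.3 161.6 101.9] world [0.5594 0.2926 0.1019]
```

View pics/s23c.png

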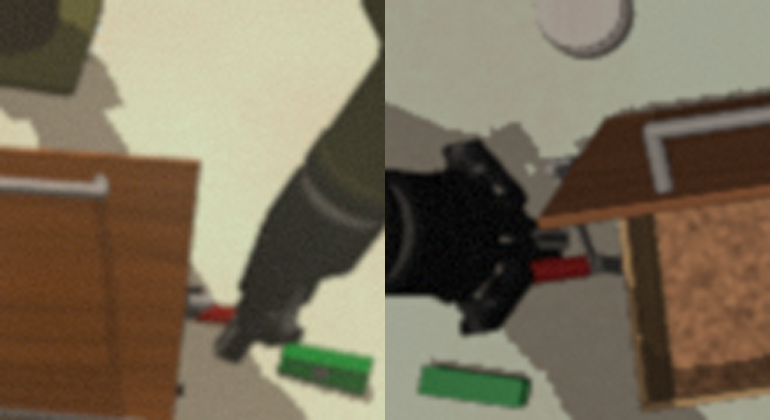

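Request:
move_arm(deltas=[[[0.5,0,1,0,0,0,-1],[0,-1,3,0,0,0,-1],[0,-3,3,0,0,0,-1],[0,-5,1,0,0,0,-1],[0,-5,0,0,0,0,-1],[0,-5,0,0,0,0,-1],[0,-5,0,0,0,0,-1]]])

```text
time: 36.38
tool_pos: [0.5371, 0.4389, 0.2574]
orientation: [-1.928, -0.112, 0.129]
ft_force: [1.2, 0.4, 0.0]
gripper_width: 0.001
```

Run:
```python
from h import *
st()
a=snap('scene','s24');b=snap('top','t24')
cv2.imwrite('pics/s24c.png',np.hstack([cv2.resize(a[110:270,240:350,::-1],None,fx=3.5,fy=3.5,interpolation=cv2.INTER_CUBIC),cv2.resize(b[130:290,140:250,::-1],None,fx=3.5,fy=3.5,interpolation=cv2.INTER_CUBIC)]))
for t in np.arange(.9,1.3,.05):
  B=bar(t)
  print(round(t,2),[np.round((proj('scene',bw(B+[0,y,0]))-[240,110])*3.5) for y in(-.05,.05)],[np.round((proj('top',bw(B+[0,y,0]))-[140,130])*3.5+[385,0]) for y in(-.05,.05)])
```

```text
t 36.38 box [ 23.5 309.6 257.4] world [0.5371 0.4389 0.2574] 
xdir [ 0.999 -0.005 -0.036] app [-0.036 -0.351 -0.936] F(box) [1.2  0.28 0.01] g 0.001 q [-0.72  0.93 -0.47  0.91  0.56  1.69 -0.95]
TIP box mm [ 24.8 322.9 292.9] world [0.5365 0.4523 0.2929]
0.9 [array([132., 164.]), array([271., 173.])] [array([664., 170.]), array([490., 194.])]
0.95 [array([131., 167.]), array([271., 176.])] [array([661., 155.]), array([487., 179.])]
1.0 [array([130., 170.]), array([271., 180.])] [array([659., 139.]), array([484., 163.])]
1.05 [array([129., 175.]), array([271., 185.])] [array([656., 123.]), array([481., 147.])]
1.1 [array([128., 180.]), array([271., 190.])] [array([654., 107.]), array([478., 131.])]
1.15 [array([128., 185.]), array([271., 196.])] [array([651.,  91.]), array([476., 115.])]
1.2 [array([127., 192.]), array([271., 202.])] [array([649.,  74.]), array([473.,  98.])]
1.25 [array([126., 199.]), array([271., 209.])] [array([647.,  58.]), array([471.,  82.])]
```

View pics/s24c.png

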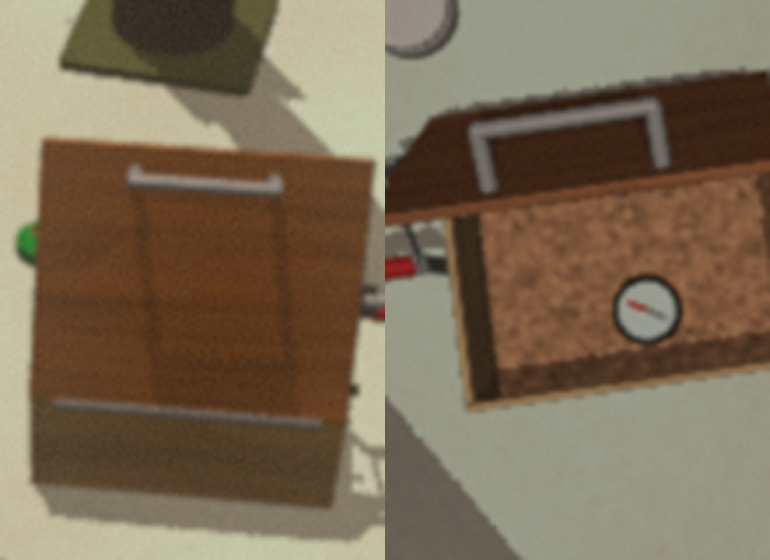

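Run:
```python
from h import *
B=bar(1.1);print(B)
tplan([(bw(B+[.05,.15,.09]),RT([1,0,0],[0,-.2,-1])),(bw(B+[.002,0,.06]),D)],-.44,step=.05,ang=.16)
```

```text
[0.05667461 0.         0.27992196]
[[[1.62, -0.22, -3.72, 0.03, 0.001, -0.006, -0.44],
[1.62, -0.32, -3.71, 0.031, 0.001, -0.006, -0.44],
[1.63, -0.42, -3.69, 0.03, 0.001, -0.005, -0.44],
[1.63, -0.53, -3.68, 0.03, 0.0, -0.006, -0.44],
[1.64, -0.63, -3.67, 0.031, 0.001, -0.006, -0.44],
[-1.2, 1.45, -3.34, 0.049, 0.0, 0.0, -0.44],
[-1.2, 1.29, -3.41, 0.05, 0.0, 0.0, -0.44],
[-1.2, 1.11, -3.47, 0.049, 0.0, 0.0, -0.44],
[-1.2, 0.95, -3.52, 0.049, 0.0, 0.0, -0.44]]]
```

Request:
move_arm(deltas=[[[1.6,-0.3,-3.7,0.03,0,-0.006,-0.44],[1.6,-0.4,-3.7,0.03,0,-0.006,-0.44],[1.6,-0.5,-3.7,0.03,0,-0.006,-0.44],[1.6,-0.6,-3.7,0.03,0,-0.006,-0.44],[1.6,-0.7,-3.7,0.03,0,-0.006,-0.44],[-1.2,1.3,-3.4,0.05,0,0,-0.44],[-1.2,1.2,-3.4,0.05,0,0,-0.44],[-1.2,1,-3.5,0.05,0,0,-0.44],[-1.2,0.8,-3.5,0.05,0,0,-0.44]]])

```text
time: 37.6
tool_pos: [0.6113, 0.1388, 0.2965]
orientation: [-1.555, -0.107, 0.152]
ft_force: [1.2, -0.4, 0.0]
gripper_width: 0.28
```

Run:
```python
from h import *
st()
B=bar(1.1)
tplan([(bw(B+[.003,0,.04]),D),(bw(B+[.003,0,-.015]),D)],-.44,step=.03,ang=.16)
```

```text
t 37.6 box [ 53.3   1.9 296.5] world [0.6113 0.1388 0.2965] 
xdir [ 0.999  0.02  -0.028] app [-0.028  0.013 -1.   ] F(box) [ 1.16 -0.55  0.03] g 0.28 q [ 0.05  0.67 -0.66  1.37  0.39  1.26 -0.46]
TIP box mm [ 54.3   1.4 334.5] world [0.6125 0.1385 0.3345]
[[[0.68, 1.43, -0.22, -0.013, 0.02, -0.028, -0.44],
[0.0, 2.75, 0.0, 0.0, 0.0, 0.0, -0.44],
[-0.01, 2.75, -0.01, 0.0, 0.0, 0.0, -0.44]]]
```

Request:
move_arm(deltas=[[[0.7,1.4,-0.2,-0.013,0.02,0.028,-0.44],[0,0.5,0,0,0,0,-0.44],[0,0,0,0,0,0,-0.44]]])

```text
time: 37.98
tool_pos: [0.6164, 0.1328, 0.2732]
orientation: [-1.575, -0.058, 0.16]
ft_force: [-0.1, -0.0, -0.3]
gripper_width: 0.283
```

Run:
```python
from h import *
st()
B=bar(1.1)
tplan([(bw(B+[.003,0,-.015]),D)],-.44,step=.03,ang=.16)
```

```text
t 37.98 box [ 57.4  -4.8 273.2] world [0.6164 0.1328 0.2732] 
xdir [ 0.998 -0.007 -0.065] app [-0.065 -0.002 -0.998] F(box) [-0.09 -0.02 -0.32] g 0.283 q [ 0.03  0.71 -0.64  1.35  0.4   1.28 -0.48]
TIP box mm [ 59.9  -4.7 311.1] world [0.6188 0.1333 0.3111]
[[[0.26, 2.3, 0.25, 0.001, -0.004, -0.032, -0.44],
[0.19, 2.31, 0.24, 0.001, -0.003, -0.033, -0.44]]]
```

Request:
move_arm(deltas=[[[0.3,1,0.2,0,-0.004,-0.032,-0.44],[0.2,1.2,0.2,0,-0.004,-0.033,-0.44],[0,0,0,0,0,0,-0.44]]])

```text
time: 38.35
tool_pos: [0.6186, 0.1442, 0.2513]
orientation: [-1.566, -0.124, 0.121]
ft_force: [-0.9, -0.1, -0.4]
gripper_width: 0.282
```

Run:
```python
from h import *
st()
B=bar(1.1)
tplan([(bw(B+[.003,0,-.015]),D)],-.44,step=.03,ang=.16)
a=snap('scene','s25')
cv2.imwrite('pics/s25c.png',cv2.resize(a[90:230,230:370,::-1],None,fx=4,fy=4,interpolation=cv2.INTER_CUBIC))
```

```text
t 38.35 box [ 61.3   6.2 251.3] world [0.6186 0.1442 0.2513] 
xdir [1.    0.01  0.003] app [ 0.002  0.001 -1.   ] F(box) [-0.91  0.01 -0.37] g 0.282 q [ 0.03  0.7  -0.64  1.45  0.43  1.13 -0.52]
TIP box mm [ 61.2   6.1 289.3] world [0.6185 0.1442 0.2893]
[[[-0.17, 2.43, -0.62, -0.001, 0.01, 0.003, -0.44]]]
```

View pics/s25c.png

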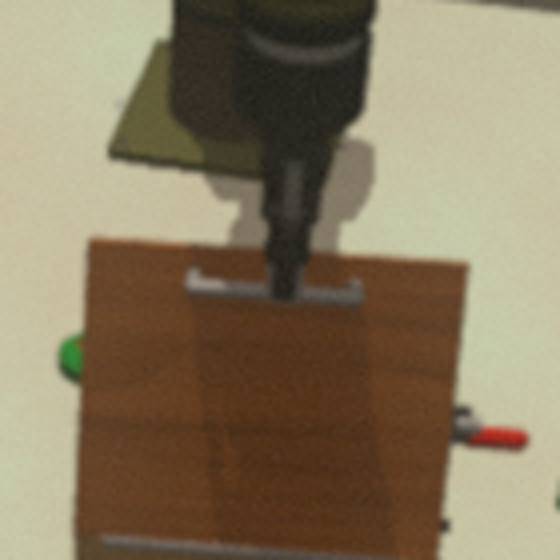

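Request:
move_arm(deltas=[[[-0.1,1.2,0,0,0,0,-0.44],[-0.1,1.2,0,0,0,0,-0.44],[0,0,0,0,0,0,-0.44]]])

```text
time: 38.78
tool_pos: [0.6179, 0.1454, 0.227]
orientation: [-1.565, -0.126, 0.119]
ft_force: [-0.3, -0.9, -0.9]
gripper_width: 0.281
```

Request:
move_arm(deltas=[[[0,0,0,0,0,0,-1],[0,0,0,0,0,0,-1],[0,0,0,0,0,0,-1]]])

```text
time: 39.15
tool_pos: [0.6174, 0.1454, 0.2271]
orientation: [-1.564, -0.125, 0.12]
ft_force: [-0.9, 0.1, -0.7]
gripper_width: 0.104
```

Run:
```python
from h import *
st();t0=lid()
b=bar(t0)
for a in np.arange(t0-.05,-.05,-.05): n=bar(max(a,0));print(round(a,2),np.round((n-b)*[100,0,-100],2));b=n
```

```text
t 39.15 box [ 60.2   7.5 227.1] world [0.6174 0.1454 0.2271] 
xdir [1.    0.01  0.003] app [ 0.003  0.003 -1.   ] F(box) [-0.92  0.26 -0.74] g 0.104 q [ 0.03  0.72 -0.63  1.48  0.45  1.08 -0.54]
TIP box mm [ 60.1   7.4 265.1] world [0.6173 0.1453 0.2651]
lid 1.1224680941641054 r 0.1884376338162821
1.07 [-0.9   0.    0.22]
1.02 [-0.89  0.    0.26]
0.97 [-0.87  0.    0.31]
0.92 [-0.86  0.    0.35]
0.87 [-0.84  0.    0.39]
0.82 [-0.82  0.    0.43]
0.77 [-0.79  0.    0.47]
0.72 [-0.77  0.    0.51]
0.67 [-0.74  0.    0.55]
0.62 [-0.71  0.    0.59]
0.57 [-0.68  0.    0.62]
0.52 [-0.65  0.    0.66]
0.47 [-0.62  0.    0.69]
0.42 [-0.58  0.    0.72]
0.37 [-0.55  0.    0.75]
0.32 [-0.51  0.    0.77]
0.27 [-0.47  0.    0.8 ]
0.22 [-0.43  0.    0.82]
0.17 [-0.39  0.    0.84]
0.12 [-0.34  0.    0.86]
0.07 [-0.3   0.    0.87]
0.02 [-0.26  0.    0.89]
-0.03 [-0.1  0.   0.4]
```

Bar gripped (0.104). Lower along the arc.

Request:
move_arm(deltas=[[[-0.9,0.2,0,0,0,0,-1],[-0.9,0.3,0,0,0,0,-1],[-0.9,0.3,0,0,0,0,-1],[-0.9,0.4,0,0,0,0,-1],[-0.8,0.4,0,0,0,0,-1],[-0.8,0.4,0,0,0,0,-1],[-0.8,0.5,0,0,0,0,-1]]])

```text
time: 40.02
tool_pos: [0.5587, 0.1366, 0.2026]
orientation: [-1.562, -0.132, 0.111]
ft_force: [3.4, 0.1, -0.7]
gripper_width: 0.105
```

Run:
```python
from h import *
st();t0=lid()
```

```text
t 40.02 box [  0.9   7.3 202.6] world [0.5587 0.1366 0.2026] 
xdir [1.    0.009 0.014] app [ 0.014  0.004 -1.   ] F(box) [ 3.36 -0.43 -0.7 ] g 0.105 q [ 0.05  0.66 -0.63  1.71  0.47  0.91 -0.62]
TIP box mm [  0.4   7.2 240.6] world [0.5582 0.1363 0.2406]
lid 0.7770132743244327 r 0.18823614581947276
```

Request:
move_arm(deltas=[[[-0.8,0.5,0,0,0,0,-1],[-0.8,0.5,0,0,0,0,-1],[-0.7,0.6,0,0,0,0,-1],[-0.7,0.6,0,0,0,0,-1],[-0.7,0.6,0,0,0,0,-1],[-0.6,0.7,0,0,0,0,-1],[-0.6,0.7,0,0,0,0,-1],[-0.6,0.7,0,0,0,0,-1],[-0.5,0.7,0,0,0,0,-1]]])

```text
time: 41.15
tool_pos: [0.4989, 0.1277, 0.1416]
orientation: [-1.56, -0.135, 0.107]
ft_force: [5.1, 0.7, 0.9]
gripper_width: 0.102
```

Run:
```python
from h import *
st();t0=lid()
b=bar(t0)
for a in np.arange(t0-.04,-.04,-.04): n=bar(max(a,0));print(round(a,2),np.round((n-b)*[100,0,-100],2));b=n
```

```text
t 41.15 box [-59.6   7.2 141.6] world [0.4989 0.1277 0.1416] 
xdir [1.    0.008 0.019] app [ 0.018  0.006 -1.   ] F(box) [ 5.1  -0.06  0.88] g 0.102 q [ 0.01  0.66 -0.56  1.96  0.57  0.66 -0.76]
TIP box mm [-60.3   7.  179.5] world [0.4982 0.1273 0.1795]
lid 0.31575467246705113 r 0.1884535292266402
0.28 [-0.37  0.    0.64]
0.24 [-0.35  0.    0.65]
0.2 [-0.32  0.    0.67]
0.16 [-0.3   0.    0.68]
0.12 [-0.27  0.    0.69]
0.08 [-0.24  0.    0.7 ]
0.04 [-0.21  0.    0.71]
-0.0 [-0.17  0.    0.64]
```

Request:
move_arm(deltas=[[[-0.4,0.6,0,0,0,0,-1],[-0.4,0.6,0,0,0,0,-1],[-0.3,0.7,0,0,0,0,-1],[-0.3,0.7,0,0,0,0,-1],[-0.3,0.7,0,0,0,0,-1]]])

```text
time: 41.78
tool_pos: [0.483, 0.1253, 0.1064]
orientation: [-1.56, -0.136, 0.104]
ft_force: [5.3, 0.1, 1.0]
gripper_width: 0.102
```

Run:
```python
from h import *
st();t0=lid()
```

```text
t 41.77 box [-75.6   7.2 106.4] world [0.483  0.1253 0.1064] 
xdir [1.    0.007 0.021] app [ 0.021  0.006 -1.   ] F(box) [ 5.29 -0.72  0.96] g 0.102 q [-0.04  0.7  -0.5   2.04  0.64  0.54 -0.84]
TIP box mm [-76.4   6.9 144.4] world [0.4823 0.125  0.1444]
lid 0.10990142864603739 r 0.18784054470825537
```

Request:
move_arm(deltas=[[[-0.2,0.6,0,0,0,0,-1],[-0.2,0.5,0,0,0,0,-1]]])

```text
time: 42.02
tool_pos: [0.4796, 0.1248, 0.0946]
orientation: [-1.56, -0.137, 0.103]
ft_force: [6.1, 0.3, -0.2]
gripper_width: 0.102
```

Request:
move_arm(deltas=[[[-0.1,0.3,0,0,0,0,-1]]])

```text
time: 42.15
tool_pos: [0.4793, 0.1247, 0.0923]
orientation: [-1.56, -0.138, 0.102]
ft_force: [-1.4, -3.7, 35.3]
gripper_width: 0.103
```

Request:
move_arm(deltas=[[[-0.1,0.2,0,0,0,0,-1]]])

```text
time: 42.28
tool_pos: [0.4795, 0.1247, 0.0923]
orientation: [-1.561, -0.14, 0.099]
ft_force: [-1.7, -2.9, 34.2]
gripper_width: 0.099
```

Request:
move_arm(deltas=[[[0,0.2,0,0,0,0,-1]]])

```text
time: 42.4
tool_pos: [0.4796, 0.1246, 0.0923]
orientation: [-1.563, -0.142, 0.097]
ft_force: [-2.1, -2.2, 26.2]
gripper_width: 0.099
```

Run:
```python
from h import *
st();t0=lid()
```

```text
t 42.4 box [-79.1   7.   92.3] world [0.4796 0.1246 0.0923] 
xdir [1.    0.007 0.029] app [ 0.029  0.003 -1.   ] F(box) [-2.38 -1.9  26.2 ] g 0.099 q [-0.07  0.71 -0.46  2.07  0.68  0.48 -0.88]
TIP box mm [-80.2   6.9 130.3] world [0.4785 0.1244 0.1303]
lid 0.03178779621933417 r 0.18738693915158558
```

Request:
move_arm(deltas=[[[0,0,0,0,0,0,-0.2],[0,0,0,0,0,0,0],[0,0,0,0,0,0,0],[0,-2,0,0,0,0,0],[0,-4,0,0,0,0,0],[-2,-4,0,0,0,0,0],[-4,-4,0,0,0,0,0],[-4,-3,-2,0,0,0,0],[-4,0,-4,0,0,0,0],[0,0,-5,0,0,0,0]]])

```text
time: 43.65
tool_pos: [0.3414, -0.0085, 0.261]
orientation: [-1.568, -0.133, 0.122]
ft_force: [1.3, -0.5, -0.6]
gripper_width: 0.498
```

Run:
```python
from h import *
st()
a=snap('scene','s26');b=snap('top','t26')
cv2.imwrite('pics/s26c.png',np.hstack([cv2.resize(a[110:260,230:390,::-1],None,fx=2.5,fy=2.5,interpolation=cv2.INTER_CUBIC),cv2.resize(b[120:270,100:260,::-1],None,fx=2.5,fy=2.5,interpolation=cv2.INTER_CUBIC)]))
```

```text
t 43.65 box [-235.2 -104.6  261. ] world [ 0.3414 -0.0085  0.261 ] 
xdir [1.    0.017 0.007] app [ 0.007 -0.002 -1.   ] F(box) [ 1.22 -0.65 -0.59] g 0.498 q [ 0.49  0.27 -0.77  2.22  0.28  0.74 -0.3 ]
TIP box mm [-235.5 -104.5  299. ] world [ 0.3411 -0.0084  0.299 ]
```

View pics/s26c.png

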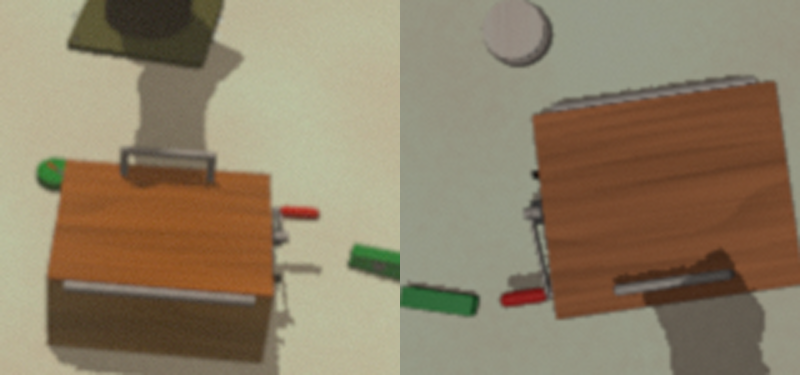

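View pics/t26.png

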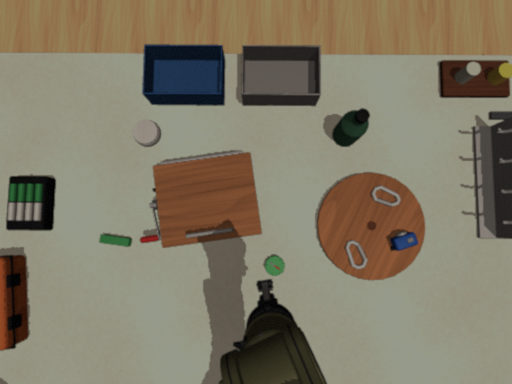

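Run:
```python
import cv2,numpy as np
for n,o,(x0,y0,x1,y1) in (('scene0','s26',(252,166,346,190)),('scene0','s26',(340,185,362,202)),('top0','t26',(135,230,165,250)),('top0','t26',(152,160,180,225))):
    A=cv2.imread(f'pics/{n}.png',0).astype('float32')[y0:y1,x0:x1];B=cv2.imread(f'pics/{o}.png',0).astype('float32')[y0:y1,x0:x1]
    print(n,cv2.phaseCorrelate(A,B,cv2.createHanningWindow(A.shape[::-1],cv2.CV_32F)))
```

```text
scene0 ((-0.05509530908336302, -0.0384122012792627), 0.6969221416446898)
scene0 ((-0.02420790037223597, 0.04141712976968037), 1.0649483446721677)
top0 ((0.19350859982746904, 0.03649446428428149), 1.0050019256273905)
top0 ((-0.021169192067375775, -0.012343463316192071), 0.9978619749899263)
```

The lid and knob match their starting pictures to within 0.2 px, so the lid is fully shut and the robot is clear of everything.

```bash
python3 -c "
from cell import ctrl
print(ctrl.sign_off())"
```

```text
the job is handed in; nothing more can be done
None
```

I finished the whole sequence and handed the job in at about 44 s of the 72 s allowed; sign-off gave no verdict.

**What I did**
- **Lid and stay:** I raised the lid by its handle. I then pushed the red knob past straight onto its stop and let go.
- **Knob force:** The first press read about 11 N, and then the finger slid off the knob's end. I pressed again farther in and read up to about 17 N, below the 30 N limit at every reading.
- **Compass:** I took the black, white-dialled compass from the turntable and left the green look-alike on the shelf. I lowered it until it touched the box floor (13.6 N) and then released it.
- **Closing:** I pushed the knob forward with about 5 N to break the stay. I lowered the lid by its handle at roughly 0.4 rad/s until it was shut.

**What my last checks showed**
- With the lid still open, the top picture showed the compass flat and dial up on the cork floor, and the stay still locked.
- After closing, the lid and knob matched their starting pictures to within 0.2 px. The robot was clear of everything, and the other things looked unmoved in the top picture.

**What disagreed**
- **Tool position:** The reported tool position lies about 38 mm ahead of the real fingertips along the tool axis. My first handle grasp closed on nothing because of this. I measured the offset by touching the lid and corrected for it from then on.
- **Brief higher forces:** Touching the lid for that measurement read 40.6 N, at the fingertips. Seating the lid shut read about 35 N.

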